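Dress the side-dish tray into one tight row

ROBOT

A 7-joint arm with a two-finger parallel gripper is mounted at the origin on the work surface. World frame = base frame: x ahead of the robot, y to its left, z up, the work surface at z = 0. Lengths are in m, angles in degrees, forces in N, time in s.
With the tool pointing down it reaches from about 0.425 to 0.925 m from the base axis. Payload 6.8 kg.
Tool frame: the origin (TCP) lies between the finger pads; the fingertips stand env.nose_length ahead of it and the grasp point (between the pads) lies 2 mm behind it (env.nose_length is the distance from the TCP to the fingertips, in m); z points along the fingers, y is the line along which they close (so a half turn about z gives the same grasp; the last joint's range is limited). The gripper opens to 88 mm and grips with 3 to 60 N. Pads are 20 mm wide; open, the fingers measure 115 mm over their backs; the gripper's body (75 mm by 178 mm) begins 61 mm behind the grasp point.
Start: joints at [-81.595, 27.33, 1.283, 89.118, -0.659, 63.558, -4.761], TCP at [0.17, 0.653, 0.208] pointing down, gripper open.
Joint ranges: [-169.35, 169.35], [-19.33, 120.38], [-80.79, 83.38], [13.8, 139.57], [-78.32, 258.32], [9.67, 109.79], [-169.56, 169.56]. Speed limits (degrees/s): [136.94, 136.94, 180, 180, 180, 180, 180].

INTERFACE

Orientations are given as a 3x3 rotation matrix whose columns are the frame's x, y, z axes.
In Python, from cell import env gives the robot as it stands. The module is installed in compiled form; this text tells all that it offers.
- The arm moves only by the tool move_arm, never from a script. Its argument "motion" is a list of rows, each an object of numbers: "grip": the finger opening in m, from 0 to 0.0878; "dx", "dy", "dz": the shift along the tool's x, y, z in m; "roll": the turn about the tool's z in rad. A call has 1 to 8 rows; each row is the pose to reach, as a shift and turn from the pose commanded when the call began, along the tool's axes at that moment; what a row does not reach only later rows make up. A row lasts 1/10 s, in which the tool goes at most 50 mm and 8.59 degrees, less where a joint would pass 70% of its speed; a pose out of reach is approached as far as the arm can. A call with a gripper value outside its range is refused whole. The fingers move at their own pace and stop on an object; "squeeze" is the grip in N (left out, the last holds). Time passes only in rows, so rows that repeat a pose let the fingers close. It gives the time, the measured TCP pose, the force, the opening and the grip force at its end, in the units of the state.
- env.sense(): the state, without advancing time (a new reading comes with each control period).
- env.capture(name): name is "side" or "top"; returns (picture, depth): 480x640x3 uint8, red, green, blue; 480x640 float32, m along the optical axis (not along the pixel's ray), 0 where there is no reading.
- env.camera_info(name): a dict with "K" (3x3 intrinsics, pixels), "view" (4x4, takes a point from world to camera coordinates). Camera axes: x right, y up, looking along -z (the intrinsics and any distortion apply to the point x, -y, -z); pixel columns grow to the right and rows downward; lengths in m; the calibration is good to about 2 mm. A picture is of the moment at which its call begins. camera_info takes no time and is no camera call.
- env.finish_job(): hands the job in; it is judged then, once.
The state is a dict: "t": time; "joints": joint angles; "dq": joint speeds; "joint_torque": joint torques, N m; "tool_pos": TCP position; "eef_rot": TCP orientation; "force": force on the tool from outside, world axes, zero at the start; "torque": the same for the moment, N m; "width": finger opening in m; "gripper_force": force on a finger pad.
Only numpy, scipy, OpenCV 4.12 (cv2) and the standard library are available. Lean on these libraries where they do the work, as an engineer would, in place of code of your own. Each camera call takes 0.05 s, during which the arm holds its last target. There are 200 camera calls.

TASK

Tidy the steel side-dish tray: nudge the four odd-sized lidded tubs back into one straight row, each square and flush against the tray's far long rim, and slide the orange divider up snugly behind them so that the row is closed up against the tray's left end with no gaps left. Slide the tubs, do not lift or tip them; push gently, by feel, because the tray stands loose on the counter and must stay where it is, and leave the other tableware alone.

Things in the scene. Friction and masses are not known exactly. Their poses are not given: they have to be found in the camera images.
- tray: Loose steel tray, 2.2 kg; with the tubs in it a push of about 14 to 25 N slides it on the counter (less near an end). Origin: centre of its underside. x points to its far long rim (away from the robot), y to its left end, z up. Inner faces at x = +-120 and y = +-245 mm; floor 4 mm above the origin; rims 5 mm thick, tops 30 mm above the origin. Turned by up to 8 degrees.
- far_left_corner (a point): Inner far left corner of the tray at floor level (x +120, y +245 mm in the tray); axes as the tray's.
- far_right_corner (a point): Inner far right corner of the tray at floor level (x +120, y -245 mm in the tray); axes as the tray's.
- divider (a joint): Position (m) of the divider, which slides along the tray's y towards the left end as the value grows: 0 (left face at y = -175 mm in the tray) to 0.150; left face at y = -0.175 + value. Slides stiffly (about 1.5 N, besides the tubs it pushes) and stays where left. Where it ends depends on the widths of the tubs: push it until the row is felt to be tight.
- divider_face (a point): Centre of the left face (towards the tubs) of the orange divider, a 4 mm panel right across the tray, 27 mm above the tray's underside; its top is 52 mm above the underside, with an orange edge 10 mm wide folded to the right. Axes as the tray's. Right of the panel at least 60 mm is free to the tray's right end wall: fingers fit there to push it left.
- soy: Amber glass bottle with red cap, 60 mm across, 190 mm high, standing near the far left; a bystander. Origin: centre of its foot.
- vinegar: Green glass bottle with yellow cap, 56 mm across, 180 mm high, far right; a bystander. Origin: centre of its foot.
- can: Drinks can, 66 mm across, 115 mm high, right of the tray; a bystander. Origin: centre of its foot.
- chilli: Red jar with black cap, 72 mm across, 75 mm high, left of the tray; a bystander. Origin: centre of its foot.
- bowl: White bowl, 116 mm across, 55 mm high, near left of the tray; a bystander. Origin: centre of its foot.
- dish: Small blue sauce dish, 80 mm across, 22 mm high, between the robot and the tray; a bystander. Origin: centre of its foot.
- spoon: Serving spoon with a wooden handle, 170 mm long, lying to the right of the tray; a bystander.
- tub1_mid (a point): Centre (half-way up) of the side-dish tub with the red lid: square, straight-sided. The four tubs come from different makers: widths 68 to 82 mm, heights 44 to 52 mm, 0.18 to 0.37 kg; no closer size is known, so feel for contact. On the tray's floor (friction about 0.6), in any order, turned up to 15 degrees from the tray; x, y square to its sides, z up.
- tub2_mid (a point): Centre (half-way up) of the side-dish tub with the green lid: square, straight-sided. The four tubs come from different makers: widths 68 to 82 mm, heights 44 to 52 mm, 0.18 to 0.37 kg; no closer size is known, so feel for contact. On the tray's floor (friction about 0.6), in any order, turned up to 15 degrees from the tray; x, y square to its sides, z up.
- tub3_mid (a point): Centre (half-way up) of the side-dish tub with the yellow lid: square, straight-sided. The four tubs come from different makers: widths 68 to 82 mm, heights 44 to 52 mm, 0.18 to 0.37 kg; no closer size is known, so feel for contact. On the tray's floor (friction about 0.6), in any order, turned up to 15 degrees from the tray; x, y square to its sides, z up.
- tub4_mid (a point): Centre (half-way up) of the side-dish tub with the blue lid: square, straight-sided. The four tubs come from different makers: widths 68 to 82 mm, heights 44 to 52 mm, 0.18 to 0.37 kg; no closer size is known, so feel for contact. On the tray's floor (friction about 0.6), in any order, turned up to 15 degrees from the tray; x, y square to its sides, z up.
Mind the look-alikes: they are no part of the job. What is shaped like the part that bears tub2_mid but black or pink is not meant.

How it is judged:
By the outcome, as a careful person would: the job done as asked, in the order asked, and still so for the second after the job is handed in, with the robot touching nothing.
It also fails if it takes over 72 s, if anything falls off the work surface, if the arm or the gripper's body presses on something with over 40 N, if the wrist force passes 120 N, or if a joint passes its speed limit or range.

## Working session

There is one attempt and no reset: what is moved stays moved. The work goes in short steps, Python scripts to look and compute and a tool call to move; the robot and the scene stay as the last step left them, time stands still between calls to the robot, and variables do not carry over. Pictures are saved under pics/ and viewed, at most 10 in all, crops included, and the job is handed in when it is done.

Besides the shell and the picture viewer there is one more tool, called after "Emit:" by a JSON object that holds its "op" and its "data", one argument or row to a line. move_arm: Moves the arm, as the interface text tells. Its arguments: {"type":"object","properties":{"motion":{"type":"array","items":{"type":"object","properties":{"grip":{"type":"number"},"dx":{"type":"number"},"dy":{"type":"number"},"dz":{"type":"number"},"roll":{"type":"number"}}}},"squeeze":{"type":"number"}},"required":["motion"]}

```bash
mkdir -p pics
cat > h.py <<'E'
import numpy as np, cv2
from cell import env
def cap(n,f=None):
    p,d=env.capture(n)
    if f: cv2.imwrite('pics/'+f,cv2.cvtColor(p,cv2.COLOR_RGB2BGR))
    return p,d
def pts(n,d):
    i=env.camera_info(n);K=i['K'];V=np.array(i['view'])
    v,u=np.mgrid[0:480,0:640]
    c=np.stack([(u-K[0][2])/K[0][0]*d,-(v-K[1][2])/K[1][1]*d,-d,np.ones_like(d)],-1)
    return (c@np.linalg.inv(V).T)[...,:3]
E
python3 - <<'E'
from h import *
p,d=cap('top','t1.png');np.save('t1d.npy',d)
p,d=cap('side','s1.png')
for n in('top','side'):
    i=env.camera_info(n);print(i)
s=env.sense();print(s,env.nose_length)
E
```

```text
{'K': array([[510.95920367,   0.        , 317.74896789],
       [  0.        , 510.95920367, 242.65282576],
       [  0.        ,   0.        ,   1.        ]]), 'view': array([[ 4.76220618e-02, -9.98862304e-01,  2.49722122e-03,
        -3.13891520e-04],
       [ 9.76407663e-01,  4.70783734e-02,  2.10740842e-01,
        -5.30633016e-01],
       [-2.10618648e-01, -7.59760748e-03,  9.77538777e-01,
        -1.27759449e+00],
       [ 0.00000000e+00,  0.00000000e+00,  0.00000000e+00,
         1.00000000e+00]])}
{'K': array([[485.05552461,   0.        , 312.82491245],
       [  0.        , 485.05552461, 240.23469334],
       [  0.        ,   0.        ,   1.        ]]), 'view': array([[ 0.68996144, -0.72373908, -0.0124482 , -0.37090508],
       [ 0.456815  ,  0.42202613,  0.78307982, -0.30579406],
       [-0.56149201, -0.5459814 ,  0.62179662, -1.15538771],
       [ 0.        ,  0.        ,  0.        ,  1.        ]])}
{'t': 0.1, 'joints': array([-81.59594747,  27.37036504,   1.27874708,  89.17017912,
        -0.65871392,  63.55845551,  -4.76110529]), 'dq': array([-0.03087156, -0.11516741, -0.05911195, -0.04154569,  0.03513835,
        0.03801063, -0.08393941]), 'joint_torque': array([ 3.81866586e-03, -5.84096718e+01,  1.53983563e+00, -2.73317045e+01,
       -5.42296004e-02,  1.30960296e-02,  3.88759190e-05]), 'tool_pos': array([0.16997914, 0.65267577, 0.20680481]), 'eef_rot': array([[-9.67730913e-01,  2.51985696e-01, -2.98692952e-04],
       [ 2.51985850e-01,  9.67729642e-01, -1.57198729e-03],
       [-1.07064288e-04, -1.59652709e-03, -9.99998720e-01]]), 'force': array([ 0.62893557,  0.40986359, -0.51943733]), 'torque': array([-0.03062643, -0.01087356, -0.06693751]), 'gripper_force': 0.0, 'width': 0.08789677378060363} 0.017
```

View pics/t1.png

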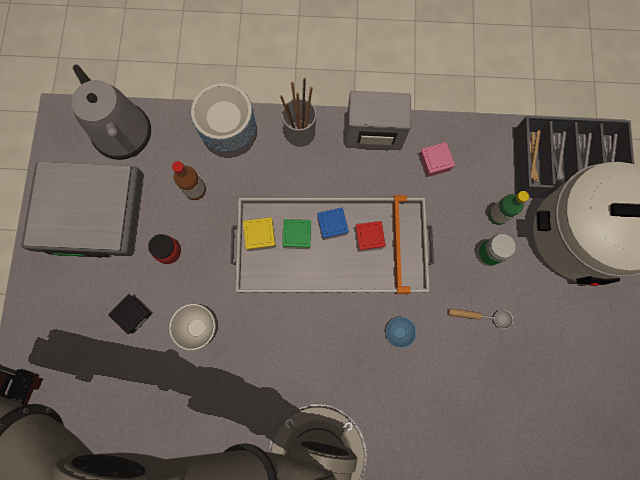

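View pics/s1.png

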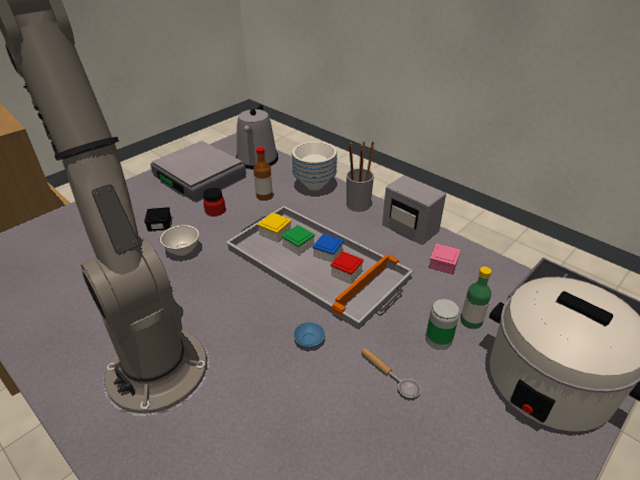

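The top view shows the tray at about (238,198)–(428,292), with yellow (259,233), green (297,233), blue (333,222), red (370,235) inside it and the orange divider at x≈400. Look-alikes outside the tray are the pink box (437,158) and the black box (130,313). The side view agrees. I choose the four lids inside the tray and check them in one crop while measuring.

```bash
cat >> h.py <<'E'
def ray(n,u,v,z):
    i=env.camera_info(n);K=i['K'];V=np.linalg.inv(np.array(i['view']))
    o=V[:3,3];r=V[:3,:3]@np.array([(u-K[0][2])/K[0][0],-(v-K[1][2])/K[1][1],-1.])
    return o+r*(z-o[2])/r[2]
def tubs(p,d,T=None,name='top'):
    P=pts(name,d);hsv=cv2.cvtColor(p,cv2.COLOR_RGB2HSV);H,S,Vv=[hsv[...,k].astype(int) for k in range(3)]
    R={}
    reg=np.zeros(H.shape,bool);reg[190:300,230:435]=1
    for n,lo,hi in(('red',174,184),('green',50,75),('yellow',24,34),('blue',100,125),('orange',6,16)):
        h=np.where(H<4,H+180,H)
        m=(reg&(h>=lo)&(h<=hi)&(S>120)&(Vv>60)&(P[...,2]>.03))
        ys,xs=np.nonzero(m)
        if len(xs)<20: print(n,'none');continue
        z=np.median(P[m][:,2])
        q=np.array([ray(name,a,b,z)[:2] for a,b in zip(xs,ys)],np.float32)
        (c,(w,hh),a)=cv2.minAreaRect(q*1000)
        a=(a+45)%90-45
        cen=q.mean(0) if n!='orange' else np.array(c)/1000
        R[n]=(cen,z,a,w,hh);s=f'{n:7s} c=({cen[0]:.4f},{cen[1]:.4f}) z={z:.3f} ang={a:.1f} size {w:.0f}x{hh:.0f} N={len(xs)} side~{np.sqrt(cv2.contourArea(cv2.convexHull(q))*1e6):.0f}'
        if T is not None:
            o,th=T;dd=cen-o;c_,s_=np.cos(th),np.sin(th)
            s+=f' tray=({1000*(c_*dd[0]+s_*dd[1]):.0f},{1000*(-s_*dd[0]+c_*dd[1]):.0f}) rel={a-np.degrees(th):.1f}'
        print(s)
    return R
E
python3 - <<'E'
from h import *
p=cv2.cvtColor(cv2.imread('pics/t1.png'),cv2.COLOR_BGR2RGB);d=np.load('t1d.npy')
tubs(p,d)
cv2.imwrite('pics/c1.png',cv2.resize(cv2.cvtColor(p[190:305,225:440],cv2.COLOR_RGB2BGR),None,fx=3.7,fy=3.7,interpolation=cv2.INTER_CUBIC))
E
```

```text
red     c=(0.5581,-0.1112) z=0.053 ang=10.5 size 70x70 N=687 side~69
green   c=(0.5555,0.0821) z=0.049 ang=0.4 size 72x71 N=720 side~71
yellow  c=(0.5503,0.1824) z=0.051 ang=10.3 size 76x76 N=753 side~76
blue    c=(0.5888,-0.0109) z=0.048 ang=16.3 size 70x69 N=668 side~69Traceback (most recent call last):
  File "<stdin>", line 3, in <module>
  File "h.py", line 26, in tubs
    q=np.array([ray(name,a,b,z)[:2] for a,b in zip(xs,ys)],np.float32)
                ~~~^^^^^^^^^^^^
  File "h.py", line 13, in ray
    i=env.camera_info(n);K=i['K'];V=np.linalg.inv(np.array(i['view']))
ValueError: time passes only in moves, steps and waits
```

```bash
sed -i 's/env.camera_info(n)/CI[n]/; ' h.py; sed -i 's/^from cell import env/from cell import env\nCI={n:env.camera_info(n) for n in ("top","side")}/' h.py
python3 - <<'E'
from h import *
p=cv2.cvtColor(cv2.imread('pics/t1.png'),cv2.COLOR_BGR2RGB);d=np.load('t1d.npy')
cv2.imwrite('pics/c1.png',cv2.resize(cv2.cvtColor(p[190:305,225:440],cv2.COLOR_RGB2BGR),None,fx=3.7,fy=3.7,interpolation=cv2.INTER_CUBIC))
R=tubs(p,d)
P=pts('top',d)
print('counter z',np.median(P[300:330,260:360,2]))
# rim pixels: z 20..37mm, in region, not coloured
hsv=cv2.cvtColor(p,cv2.COLOR_RGB2HSV)
reg=np.zeros(d.shape,bool);reg[190:300,225:440]=1
m=reg&(P[...,2]>.022)&(P[...,2]<.037)&(hsv[...,1]<60)
q=P[m][:,:2];k=cv2.minAreaRect((q*1000).astype(np.float32));print('rim rect',k,m.sum())
print(cv2.boxPoints(k))
# fit far & near rim lines
far=[];near=[]
for u in range(250,385,5):
    col=np.nonzero(m[:,u])[0]
    f=col[col<212];n=col[col>270]
    if len(f):far.append(P[f,u,:2].mean(0))
    if len(n):near.append(P[n,u,:2].mean(0))
for L in(far,near):
    L=np.array(L);a=np.polyfit(L[:,1],L[:,0],1);print('x=',a,'deg',np.degrees(np.arctan(a[0])),np.std(L[:,0]-np.polyval(a,L[:,1])))
for n,sl in(('left',(slice(205,285),slice(232,246))),('right',(slice(205,285),slice(418,432)))):
    mm=np.zeros_like(m);mm[sl]=m[sl];L=P[mm];a=np.polyfit(L[:,0],L[:,1],1);print(n,a,np.std(L[:,1]-np.polyval(a,L[:,0])),'y at .55',np.polyval(a,.55))
E
```

```text
red     c=(0.5581,-0.1112) z=0.053 ang=10.5 size 70x70 N=687 side~69
green   c=(0.5555,0.0821) z=0.049 ang=0.4 size 72x71 N=720 side~71
yellow  c=(0.5503,0.1824) z=0.051 ang=10.3 size 76x76 N=753 side~76
blue    c=(0.5888,-0.0109) z=0.048 ang=16.3 size 70x69 N=668 side~69
orange  c=(0.5413,-0.1929) z=0.049 ang=2.5 size 263x35 N=620 side~95
counter z 2.845890840785792e-05
rim rect ((536.6741333007812, -11.301666259765625), (260.1222229003906, 540.5838012695312), 2.496042490005493) 2076
[[ 394.96512  253.06958]
 [ 418.50772 -287.00134]
 [ 678.3832  -275.6729 ]
 [ 654.8406   264.398  ]]
x= [-0.04630299  0.65916567] deg -2.651072291493456 0.000513552189401608
x= [-0.0482193   0.41016794] deg -2.760623926509686 0.00018520739779338816
left [0.05211625 0.2110015 ] 0.005444203443810702 y at .55 0.2396654415476042
right [ 0.04452711 -0.28548214] 0.0054694563644911015 y at .55 -0.2609922317323664
```

View pics/c1.png

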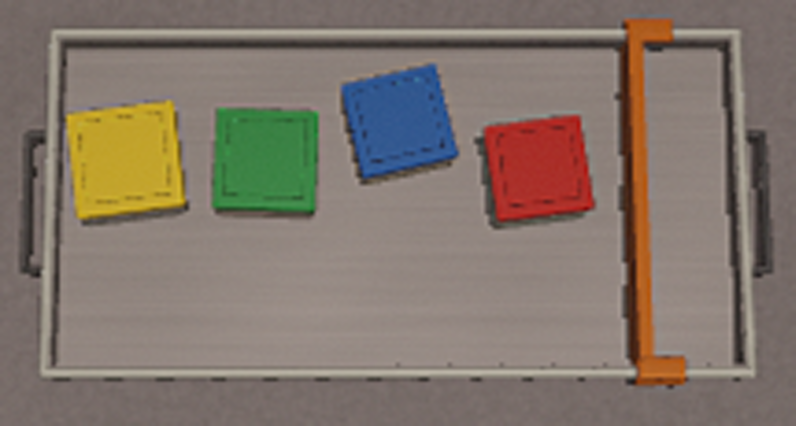

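The crop confirms all four lids and the divider. Tray centre is ≈ (0.536, −0.011), yaw ≈ 2.7°. Next I compute the moves in tray axes.

```bash
cat >> h.py <<'E'
T=(np.array([.536,-.0113]),np.radians(2.7))
def go(tx,ty,z,yaw=180.):
    "tray target (mm) and TCP z -> shift in present tool axes"
    s=env.sense();R=np.array(s['eef_rot']);c,n=np.cos(T[1]),np.sin(T[1])
    w=np.array([T[0][0]+(c*tx-n*ty)/1e3,T[0][1]+(n*tx+c*ty)/1e3,z])
    d=R.T@(w-s['tool_pos']);a=np.degrees(np.arctan2(R[1,0],R[0,0]))
    e=(np.degrees(T[1])+yaw-a+180)%360-180
    print('shift',d.round(4),'roll',round(-np.radians(e),4),'world',w.round(3),'r',np.hypot(*w[:2]).round(3))
def where():
    s=env.sense();q=s['tool_pos'][:2]-T[0];c,n=np.cos(T[1]),np.sin(T[1])
    print('tray',(1000*np.array([c*q[0]+n*q[1],-n*q[0]+c*q[1]])).round(1),'z',s['tool_pos'][2].round(4),'F',np.round(s['force'],2),'t',s['t'],'w',s['width'])
E
python3 - <<'E'
from h import *
p=cv2.cvtColor(cv2.imread('pics/t1.png'),cv2.COLOR_BGR2RGB);d=np.load('t1d.npy')
R=tubs(p,d,T)
go(-70,195,.11); go(-70,195,.208)
for u,v in((193,190),(166,250),(495,252)):print(ray('top',u,v,.03).round(3))
E
```

```text
red     c=(0.5581,-0.1112) z=0.053 ang=10.5 size 70x70 N=687 side~69 tray=(17,-101) rel=7.8
green   c=(0.5555,0.0821) z=0.049 ang=0.4 size 72x71 N=720 side~71 tray=(24,92) rel=-2.3
yellow  c=(0.5503,0.1824) z=0.051 ang=10.3 size 76x76 N=753 side~76 tray=(23,193) rel=7.6
blue    c=(0.5888,-0.0109) z=0.048 ang=16.3 size 70x69 N=668 side~69 tray=(53,-2) rel=13.6
orange  c=(0.5413,-0.1929) z=0.049 ang=2.5 size 263x35 N=620 side~95 tray=(-3,-182) rel=-0.2
shift [-0.3967 -0.3848  0.0975] roll -0.3019 world [0.457 0.18  0.11 ] r 0.491
shift [-0.3967 -0.3849 -0.0005] roll -0.3019 world [0.457 0.18  0.208] r 0.491
[0.666 0.372 0.03 ]
[0.496 0.427 0.03 ]
[ 0.533 -0.446  0.03 ]
```

Emit:
{"op": "move_arm", "data": {
  "motion": [
    {"dx":-0.035,"dy":-0.033,"dz":0,"roll":-0.04,"grip":0.036},
    {"dx":-0.07,"dy":-0.067,"dz":0,"roll":-0.1,"grip":0.036},
    {"dx":-0.105,"dy":-0.1,"dz":0,"roll":-0.16,"grip":0.036},
    {"dx":-0.14,"dy":-0.135,"dz":0,"roll":-0.22,"grip":0.036},
    {"dx":-0.175,"dy":-0.17,"dz":0,"roll":-0.3019,"grip":0.036},
    {"dx":-0.21,"dy":-0.205,"dz":0,"roll":-0.3019,"grip":0.036},
    {"dx":-0.245,"dy":-0.24,"dz":0,"roll":-0.3019,"grip":0.036},
    {"dx":-0.28,"dy":-0.272,"dz":0,"roll":-0.3019,"grip":0.036}
  ]
}}

```text
t: 0.9
tool_pos: [0.373, 0.3171, 0.2075]
eef_rot: [[-0.999, -0.047, -0.0], [-0.047, 0.999, -0.0], [0.0, -0.0, -1.0]]
force: [0.6, 0.4, 1.0]
width: 0.0359
gripper_force: 0.0
```

```bash
python3 -c "
from h import *
where();go(-75,193,.032)"
```

```text
tray [-147.3  335.7] z 0.2075 F [0.56 0.35 1.02] t 0.9 w 0.035927009414682055
shift [-0.0724 -0.1427  0.1755] roll -0.0003 world [0.452 0.178 0.032] r 0.486
```

Emit:
{"op": "move_arm", "data": {
  "motion": [
    {"dx":-0.024,"dy":-0.048,"dz":0},
    {"dx":-0.048,"dy":-0.095,"dz":0},
    {"dx":-0.072,"dy":-0.143,"dz":0},
    {"dx":-0.072,"dy":-0.143,"dz":0.04},
    {"dx":-0.072,"dy":-0.143,"dz":0.085},
    {"dx":-0.072,"dy":-0.143,"dz":0.13},
    {"dx":-0.072,"dy":-0.143,"dz":0.16},
    {"dx":-0.072,"dy":-0.143,"dz":0.1755}
  ]
}}

```text
validation failed for argument at $.mo...
```

Emit:
{"op": "move_arm", "data": {
  "motion": [
    {"dx":-0.015},
    {"dx":-0.03},
    {"dx":-0.036},
    {"dx":-0.042},
    {"dx":-0.048},
    {"dx":-0.054},
    {"dx":-0.06},
    {"dx":-0.066}
  ]
}}

```text
validation failed for argument at $.mo...
```

```bash
python3 -c "
from h import *
where()"
```

```text
tray [-147.3  335.7] z 0.2075 F [0.56 0.35 1.02] t 0.9 w 0.035927009414682055
```

Emit:
{"op": "move_arm", "data": {
  "motion": [
    {"dx":-0.024,"dy":-0.048,"dz":0,"roll":0,"grip":0.036},
    {"dx":-0.048,"dy":-0.095,"dz":0,"roll":0,"grip":0.036},
    {"dx":-0.072,"dy":-0.143,"dz":0,"roll":0,"grip":0.036},
    {"dx":-0.072,"dy":-0.143,"dz":0.04,"roll":0,"grip":0.036},
    {"dx":-0.072,"dy":-0.143,"dz":0.085,"roll":0,"grip":0.036},
    {"dx":-0.072,"dy":-0.143,"dz":0.13,"roll":0,"grip":0.036},
    {"dx":-0.072,"dy":-0.143,"dz":0.16,"roll":0,"grip":0.036},
    {"dx":-0.072,"dy":-0.143,"dz":0.1755,"roll":0,"grip":0.036}
  ]
}}

```text
t: 1.7
tool_pos: [0.4493, 0.1789, 0.0293]
eef_rot: [[-0.999, -0.047, -0.004], [-0.047, 0.999, -0.002], [0.004, -0.002, -1.0]]
force: [-0.7, -0.6, 0.5]
width: 0.0357
gripper_force: 0.0
```

```bash
python3 -c "
from h import *
where()"
```

```text
tray [-77.7 194.1] z 0.0293 F [-0.7  -0.62  0.45] t 1.7 w 0.035679422553005435
```

Emit:
{"op": "move_arm", "data": {
  "motion": [
    {"dx":-0.015,"dy":0,"dz":-0.002,"roll":0,"grip":0.036},
    {"dx":-0.03,"dy":0,"dz":-0.002,"roll":0,"grip":0.036},
    {"dx":-0.038,"dy":0,"dz":-0.002,"roll":0,"grip":0.036},
    {"dx":-0.046,"dy":0,"dz":-0.002,"roll":0,"grip":0.036},
    {"dx":-0.054,"dy":0,"dz":-0.002,"roll":0,"grip":0.036},
    {"dx":-0.062,"dy":0,"dz":-0.002,"roll":0,"grip":0.036},
    {"dx":-0.07,"dy":0,"dz":-0.002,"roll":0,"grip":0.036},
    {"dx":-0.078,"dy":0,"dz":-0.002,"roll":0,"grip":0.036}
  ]
}}

```text
t: 2.5
tool_pos: [0.5291, 0.1834, 0.034]
eef_rot: [[-0.999, -0.047, -0.001], [-0.047, 0.999, -0.0], [0.001, -0.0, -1.0]]
force: [-2.7, -0.4, 0.5]
width: 0.0359
gripper_force: 1.3
```

```bash
python3 -c "
from h import *
where()"
```

```text
tray [  2.3 194.8] z 0.034 F [-2.68 -0.43  0.46] t 2.5 w 0.03594223917961339
```

Emit:
{"op": "move_arm", "data": {
  "motion": [
    {"dx":-0.006,"dy":0,"dz":0,"roll":0,"grip":0.036},
    {"dx":-0.012,"dy":0,"dz":0,"roll":0,"grip":0.036},
    {"dx":-0.017,"dy":0,"dz":0,"roll":0,"grip":0.036},
    {"dx":-0.02,"dy":0,"dz":0,"roll":0,"grip":0.036},
    {"dx":-0.022,"dy":0,"dz":0,"roll":0,"grip":0.036},
    {"dx":-0.024,"dy":0,"dz":0,"roll":0,"grip":0.036},
    {"dx":-0.026,"dy":0,"dz":0,"roll":0,"grip":0.036}
  ]
}}

```text
t: 3.2
tool_pos: [0.555, 0.1849, 0.0341]
eef_rot: [[-0.999, -0.047, -0.0], [-0.047, 0.999, -0.0], [0.0, -0.0, -1.0]]
force: [-1.8, -0.3, -0.0]
width: 0.0359
gripper_force: 1.1
```

Emit:
{"op": "move_arm", "data": {
  "motion": [
    {"dx":-0.001,"dy":0,"dz":0,"roll":0,"grip":0.036},
    {"dx":-0.002,"dy":0,"dz":0,"roll":0,"grip":0.036}
  ]
}}

```text
t: 3.4
tool_pos: [0.5567, 0.1849, 0.0341]
eef_rot: [[-0.999, -0.047, -0.001], [-0.047, 0.999, -0.0], [0.001, -0.0, -1.0]]
force: [-4.8, -0.8, -0.3]
width: 0.036
gripper_force: 2.2
```

```bash
python3 -c "
from h import *
where()"
```

```text
tray [ 29.9 195. ] z 0.0341 F [-4.77 -0.81 -0.3 ] t 3.4 w 0.03603741881118342
```

Emit:
{"op": "move_arm", "data": {
  "motion": [
    {"dx":-0.0005,"dy":0,"dz":0,"roll":0,"grip":0.036},
    {"dx":-0.001,"dy":0,"dz":0,"roll":0,"grip":0.036}
  ]
}}

```text
t: 3.6
tool_pos: [0.5567, 0.1849, 0.034]
eef_rot: [[-0.999, -0.047, -0.003], [-0.047, 0.999, -0.0], [0.003, -0.0, -1.0]]
force: [-7.4, -1.6, 3.9]
width: 0.0361
gripper_force: 3.5
```

Run:
```python
from h import *
where();p,d=cap('top');tubs(p,d,T)
p,d=cap('side','s2.png');cv2.imwrite('pics/s2c.png',cv2.resize(cv2.imread('pics/s2.png')[200:330,210:430],None,fx=3.6,fy=3.6,interpolation=cv2.INTER_CUBIC))
```

```text
tray [ 29.9 195. ] z 0.034 F [-7.38 -1.59  3.93] t 3.6 w 0.03613620597771695
red     c=(0.5580,-0.1111) z=0.052 ang=11.0 size 70x70 N=689 side~69 tray=(17,-101) rel=8.3
green   c=(0.5536,0.0776) z=0.049 ang=2.8 size 70x71 N=625 side~67 tray=(22,88) rel=0.1
yellow  c=(0.6260,0.1520) z=0.050 ang=3.7 size 69x24 N=88 side~31 tray=(98,159) rel=1.0
blue    c=(0.5887,-0.0108) z=0.048 ang=16.3 size 70x69 N=670 side~69 tray=(53,-2) rel=13.6
orange  c=(0.5333,-0.0255) z=0.049 ang=2.7 size 263x372 N=621 side~231 tray=(-3,-14) rel=0.0
```

View pics/s2c.png

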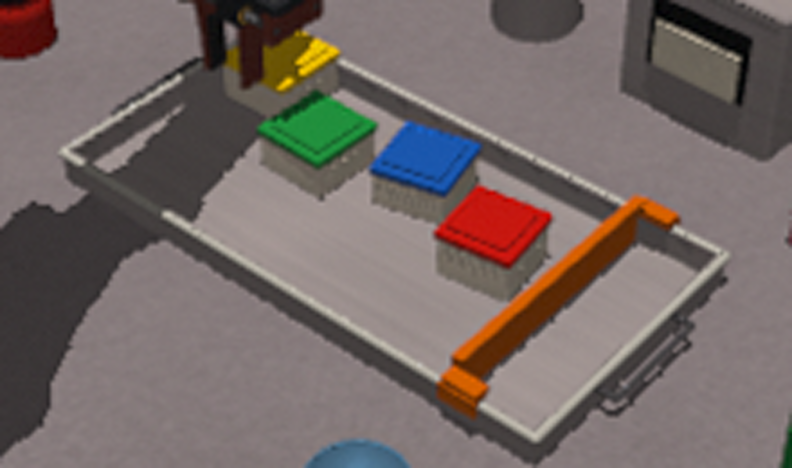

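The side crop shows the yellow tub flush at the far rim, with the fingers behind it. It pressed at 7 N and the tray has not moved. Next is green: back off, shift right, push.

Emit:
{"op": "move_arm", "data": {
  "motion": [
    {"dx":0.02,"dy":0,"dz":0,"roll":0,"grip":0.036},
    {"dx":0.05,"dy":0,"dz":0,"roll":0,"grip":0.036},
    {"dx":0.068,"dy":-0.01,"dz":0,"roll":0,"grip":0.036},
    {"dx":0.068,"dy":-0.055,"dz":0,"roll":0,"grip":0.036},
    {"dx":0.068,"dy":-0.1,"dz":0,"roll":0,"grip":0.036},
    {"dx":0.068,"dy":-0.103,"dz":0,"roll":0,"grip":0.036},
    {"dx":0.06,"dy":-0.103,"dz":0,"roll":0,"grip":0.036},
    {"dx":0.052,"dy":-0.103,"dz":0,"roll":0,"grip":0.036}
  ]
}}

```text
t: 4.5
tool_pos: [0.512, 0.0808, 0.0344]
eef_rot: [[-0.999, -0.048, 0.001], [-0.048, 0.999, 0.001], [-0.001, 0.001, -1.0]]
force: [-2.8, -0.9, 1.4]
width: 0.036
gripper_force: 1.4
```

Emit:
{"op": "move_arm", "data": {
  "motion": [
    {"dx":-0.008,"dy":0,"dz":0,"roll":0,"grip":0.036},
    {"dx":-0.016,"dy":0,"dz":0,"roll":0,"grip":0.036},
    {"dx":-0.024,"dy":0,"dz":0,"roll":0,"grip":0.036},
    {"dx":-0.032,"dy":0,"dz":0,"roll":0,"grip":0.036},
    {"dx":-0.038,"dy":0,"dz":0,"roll":0,"grip":0.036},
    {"dx":-0.042,"dy":0,"dz":0,"roll":0,"grip":0.036},
    {"dx":-0.045,"dy":0,"dz":0,"roll":0,"grip":0.036},
    {"dx":-0.047,"dy":0,"dz":0,"roll":0,"grip":0.036}
  ]
}}

```text
t: 5.3
tool_pos: [0.5582, 0.0824, 0.034]
eef_rot: [[-0.999, -0.048, 0.0], [-0.048, 0.999, 0.0], [-0.0, 0.0, -1.0]]
force: [-3.2, 0.1, 1.2]
width: 0.0359
gripper_force: 1.4
```

Run:
```python
from h import *
where()
```

```text
tray [26.6 92.6] z 0.034 F [-3.19  0.09  1.15] t 5.3 w 0.03590279365792388
```

Emit:
{"op": "move_arm", "data": {
  "motion": [
    {"dx":-0.002,"dy":0,"dz":0,"roll":0,"grip":0.036},
    {"dx":-0.004,"dy":0,"dz":0,"roll":0,"grip":0.036},
    {"dx":-0.006,"dy":0,"dz":0,"roll":0,"grip":0.036}
  ]
}}

```text
t: 5.6
tool_pos: [0.5641, 0.082, 0.0341]
eef_rot: [[-0.999, -0.047, 0.0], [-0.047, 0.999, -0.0], [-0.0, -0.0, -1.0]]
force: [-2.0, -0.8, -0.2]
width: 0.0362
gripper_force: 1.0
```

Emit:
{"op": "move_arm", "data": {
  "motion": [
    {"dx":-0.0015,"dy":0,"dz":0,"roll":0,"grip":0.036},
    {"dx":-0.003,"dy":0,"dz":0,"roll":0,"grip":0.036}
  ]
}}

```text
t: 5.8
tool_pos: [0.566, 0.0821, 0.0339]
eef_rot: [[-0.999, -0.047, -0.002], [-0.047, 0.999, -0.0], [0.002, -0.0, -1.0]]
force: [-7.2, -0.2, 4.2]
width: 0.0358
gripper_force: 3.5
```

Run:
```python
from h import *
where()
```

```text
tray [34.3 91.8] z 0.0339 F [-7.18 -0.2   4.21] t 5.8 w 0.03584350690316371
```

Emit:
{"op": "move_arm", "data": {
  "motion": [
    {"dx":0.02,"dy":0,"dz":0,"roll":0,"grip":0.036},
    {"dx":0.052,"dy":0,"dz":0,"roll":0,"grip":0.036},
    {"dx":0.052,"dy":-0.045,"dz":0,"roll":0,"grip":0.036},
    {"dx":0.052,"dy":-0.09,"dz":0,"roll":0,"grip":0.036},
    {"dx":0.048,"dy":-0.094,"dz":0,"roll":0,"grip":0.036},
    {"dx":0.04,"dy":-0.094,"dz":0,"roll":0,"grip":0.036},
    {"dx":0.032,"dy":-0.094,"dz":0,"roll":0,"grip":0.036},
    {"dx":0.024,"dy":-0.094,"dz":0,"roll":0,"grip":0.036}
  ]
}}

```text
t: 6.6
tool_pos: [0.5479, -0.0108, 0.0342]
eef_rot: [[-0.999, -0.05, -0.001], [-0.05, 0.999, 0.001], [0.001, 0.001, -1.0]]
force: [-7.5, -0.2, 10.9]
width: 0.0359
gripper_force: 4.9
```

Emit:
{"op": "move_arm", "data": {
  "motion": [
    {"dx":-0.006,"dy":0,"dz":0,"roll":0,"grip":0.036},
    {"dx":-0.012,"dy":0,"dz":0,"roll":0,"grip":0.036},
    {"dx":-0.017,"dy":0,"dz":0,"roll":0,"grip":0.036},
    {"dx":-0.02,"dy":0,"dz":0,"roll":0,"grip":0.036},
    {"dx":-0.022,"dy":0,"dz":0,"roll":0,"grip":0.036},
    {"dx":-0.023,"dy":0,"dz":0,"roll":0,"grip":0.036}
  ]
}}

```text
t: 7.2
tool_pos: [0.5663, -0.0098, 0.0342]
eef_rot: [[-0.999, -0.049, -0.009], [-0.049, 0.999, 0.001], [0.009, 0.002, -1.0]]
force: [-15.4, 1.4, 18.9]
width: 0.0361
gripper_force: 10.0
```

Run:
```python
from h import *
where()
```

```text
tray [30.3  0.1] z 0.0342 F [-15.43   1.36  18.87] t 7.2 w 0.03608668413318527
```

Emit:
{"op": "move_arm", "data": {
  "motion": [
    {"dx":0.004,"dy":0,"dz":0,"roll":0,"grip":0.036},
    {"dx":0.015,"dy":0,"dz":0,"roll":0,"grip":0.036}
  ]
}}

```text
t: 7.4
tool_pos: [0.5569, -0.0105, 0.0344]
eef_rot: [[-0.999, -0.05, 0.002], [-0.05, 0.999, 0.001], [-0.002, 0.0, -1.0]]
force: [0.5, 1.1, 1.5]
width: 0.0365
gripper_force: 0.6
```

Run:
```python
from h import *
where()
p,d=cap('top','t3.png');tubs(p,d,T)
p,d=cap('side','s3.png')
a=cv2.resize(cv2.imread('pics/s3.png')[200:330,210:430],None,fx=3,fy=2.3*1,interpolation=cv2.INTER_CUBIC)
b=cv2.resize(cv2.imread('pics/t3.png')[185:300,225:445],None,fx=3,fy=2.6,interpolation=cv2.INTER_CUBIC)
cv2.imwrite('pics/c3.png',np.vstack([a,b]))
```

```text
tray [20.9 -0.2] z 0.0344 F [0.5  1.07 1.48] t 7.4 w 0.036463360906120026
red     c=(0.5540,-0.1212) z=0.053 ang=10.4 size 70x63 N=463 side~60 tray=(13,-111) rel=7.7
green   c=(0.6168,0.0937) z=0.049 ang=2.9 size 69x69 N=474 side~68 tray=(86,101) rel=0.2
yellow  c=(0.6059,0.1792) z=0.051 ang=2.8 size 74x76 N=738 side~74 tray=(79,187) rel=0.1
blue none
orange  c=(0.5360,-0.0707) z=0.049 ang=2.5 size 263x280 N=625 side~203 tray=(-3,-59) rel=-0.2
```

View pics/c3.png

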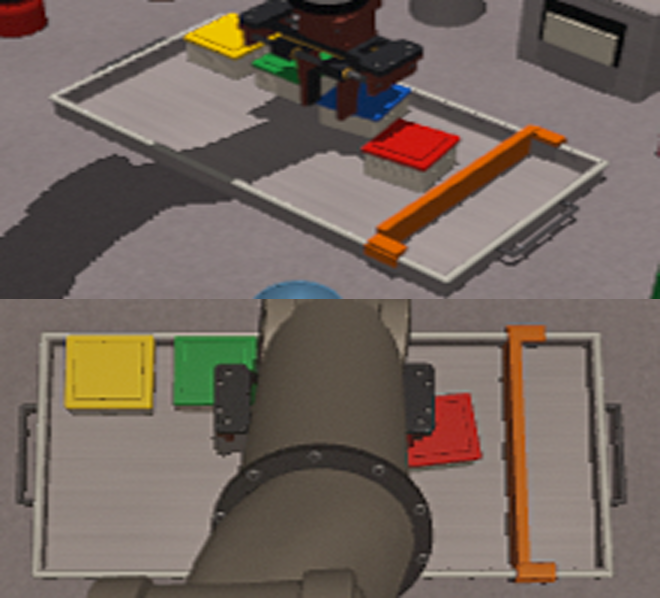

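The side and top views show yellow and green flush and blue close to the rim under the gripper; the tray looks unmoved. I go behind red and check blue from there.

Emit:
{"op": "move_arm", "data": {
  "motion": [
    {"dx":0.035,"dy":0,"dz":0,"roll":0.003,"grip":0.036},
    {"dx":0.073,"dy":0,"dz":0,"roll":0.003,"grip":0.036},
    {"dx":0.073,"dy":-0.045,"dz":0,"roll":0.003,"grip":0.036},
    {"dx":0.073,"dy":-0.09,"dz":0,"roll":0.003,"grip":0.036},
    {"dx":0.073,"dy":-0.101,"dz":0,"roll":0.003,"grip":0.036},
    {"dx":0.073,"dy":-0.101,"dz":0,"roll":0.003,"grip":0.036}
  ]
}}

```text
t: 8.1
tool_pos: [0.4873, -0.1186, 0.0341]
eef_rot: [[-0.999, -0.04, 0.0], [-0.04, 0.999, -0.001], [-0.0, -0.001, -1.0]]
force: [-0.2, 0.4, 0.6]
width: 0.0361
gripper_force: 0.0
```

```bash
cat >> h.py <<'E'
def rims(p,d):
    P=pts('top',d);hsv=cv2.cvtColor(p,cv2.COLOR_RGB2HSV)
    m=(P[...,2]>.022)&(P[...,2]<.037)&(hsv[...,1]<60)
    L=[]
    for u in range(245,380,3):
        c=np.nonzero(m[:,u])[0];c=c[(c<212)&(c>190)]
        if len(c):L.append(P[c,u,:2].mean(0))
    L=np.array(L);a=np.polyfit(L[:,1],L[:,0],1)
    mm=np.zeros_like(m);mm[205:285,230:246]=m[205:285,230:246];Q=P[mm]
    print('far rim',a,len(L),'left rim y',np.polyfit(Q[:,0]-.55,Q[:,1],1))
E
python3 - <<'E'
from h import *
where()
p,d=cap('top');tubs(p,d,T);rims(p,d)
p0=cv2.cvtColor(cv2.imread('pics/t1.png'),cv2.COLOR_BGR2RGB);rims(p0,np.load('t1d.npy'))
p,d=cap('side','s4.png')
cv2.imwrite('pics/s4c.png',cv2.resize(cv2.imread('pics/s4.png')[195:315,250:400],None,fx=5,fy=5,interpolation=cv2.INTER_CUBIC))
E
```

```text
tray [ -53.7 -104.9] z 0.0341 F [-0.17  0.4   0.56] t 8.1 w 0.03605592528753481
red     c=(0.5703,-0.0851) z=0.052 ang=1.8 size 46x26 N=122 side~29 tray=(31,-75) rel=-0.9
green   c=(0.6108,0.0861) z=0.049 ang=2.8 size 69x70 N=688 side~69 tray=(79,94) rel=0.1
yellow  c=(0.6061,0.1791) z=0.051 ang=2.8 size 74x76 N=733 side~74 tray=(79,187) rel=0.1
blue    c=(0.6027,-0.0116) z=0.048 ang=13.0 size 70x70 N=670 side~69 tray=(67,-3) rel=10.3
orange  c=(0.6508,-0.1886) z=0.044 ang=0.6 size 48x35 N=139 side~35 tray=(106,-183) rel=-2.1
far rim [-0.03729893  0.66012698] 45 left rim y [0.05228679 0.24095749]
far rim [-0.04833111  0.65918745] 45 left rim y [0.04870797 0.24115767]
```

View pics/s4c.png

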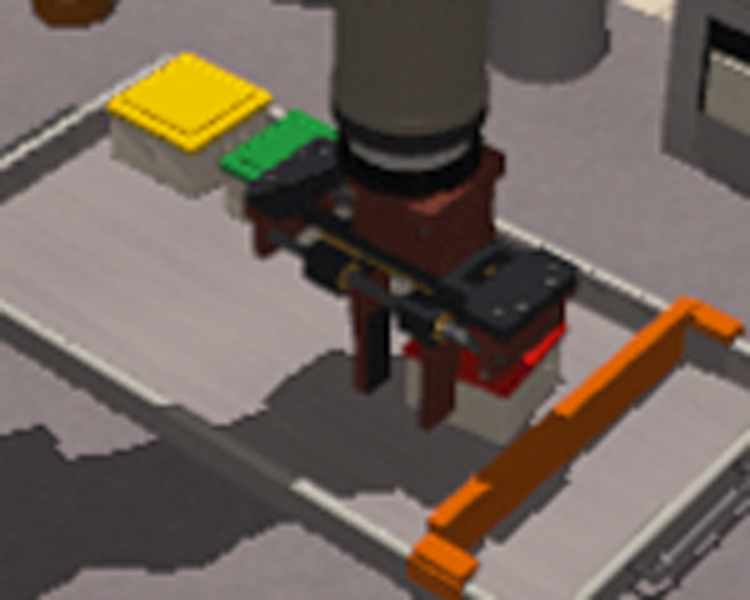

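Blue (67,−3) still sits 10° turned: its near corner went into the gap between the fingers and wedged. The tray hasn't moved. I push red first, then rework blue with the fingers closed.

Emit:
{"op": "move_arm", "data": {
  "motion": [
    {"dx":-0.012,"dy":0.004,"dz":0,"roll":-0.004,"grip":0.036},
    {"dx":-0.02,"dy":0.004,"dz":0,"roll":-0.004,"grip":0.036},
    {"dx":-0.028,"dy":0.004,"dz":0,"roll":-0.004,"grip":0.036},
    {"dx":-0.036,"dy":0.004,"dz":0,"roll":-0.004,"grip":0.036},
    {"dx":-0.044,"dy":0.004,"dz":0,"roll":-0.004,"grip":0.036},
    {"dx":-0.052,"dy":0.004,"dz":0,"roll":-0.004,"grip":0.036},
    {"dx":-0.06,"dy":0.004,"dz":0,"roll":-0.004,"grip":0.036},
    {"dx":-0.066,"dy":0.004,"dz":0,"roll":-0.004,"grip":0.036}
  ]
}}

```text
t: 9.0
tool_pos: [0.5538, -0.1101, 0.0341]
eef_rot: [[-0.999, -0.048, 0.0], [-0.048, 0.999, -0.0], [-0.0, -0.0, -1.0]]
force: [-2.0, -0.2, 0.9]
width: 0.0359
gripper_force: 1.2
```

Emit:
{"op": "move_arm", "data": {
  "motion": [
    {"dx":-0.005,"dy":0,"dz":0,"roll":0,"grip":0.036},
    {"dx":-0.009,"dy":0,"dz":0,"roll":0,"grip":0.036},
    {"dx":-0.012,"dy":0,"dz":0,"roll":0,"grip":0.036},
    {"dx":-0.014,"dy":0,"dz":0,"roll":0,"grip":0.036}
  ]
}}

```text
t: 9.4
tool_pos: [0.567, -0.1091, 0.0341]
eef_rot: [[-0.999, -0.048, -0.0], [-0.048, 0.999, 0.0], [0.0, 0.0, -1.0]]
force: [-2.6, -0.4, 0.2]
width: 0.0362
gripper_force: 1.3
```

Run:
```python
from h import *
where()
```

```text
tray [ 26.4 -99.1] z 0.0341 F [-2.56 -0.4   0.16] t 9.4 w 0.036234147679063536
```

Emit:
{"op": "move_arm", "data": {
  "motion": [
    {"dx":-0.002,"dy":0,"dz":0,"roll":0,"grip":0.036},
    {"dx":-0.004,"dy":0,"dz":0,"roll":0,"grip":0.036},
    {"dx":-0.006,"dy":0,"dz":0,"roll":0,"grip":0.036}
  ]
}}

```text
t: 9.7
tool_pos: [0.573, -0.1088, 0.0342]
eef_rot: [[-0.999, -0.048, -0.0], [-0.048, 0.999, 0.0], [0.0, 0.0, -1.0]]
force: [-2.1, 0.5, -0.7]
width: 0.036
gripper_force: 1.3
```

Emit:
{"op": "move_arm", "data": {
  "motion": [
    {"dx":-0.001,"dy":0,"dz":0,"roll":0,"grip":0.036},
    {"dx":-0.002,"dy":0,"dz":0,"roll":0,"grip":0.036}
  ]
}}

```text
t: 9.9
tool_pos: [0.5749, -0.1087, 0.0341]
eef_rot: [[-0.999, -0.048, -0.0], [-0.048, 0.999, 0.0], [0.0, 0.0, -1.0]]
force: [-2.6, -0.2, -0.7]
width: 0.036
gripper_force: 1.3
```

Run:
```python
from h import *
where()
```

```text
tray [ 34.3 -99.1] z 0.0341 F [-2.64 -0.22 -0.74] t 9.9 w 0.03602138505070922
```

Emit:
{"op": "move_arm", "data": {
  "motion": [
    {"dx":-0.0015,"dy":0,"dz":0,"roll":0,"grip":0.036},
    {"dx":-0.003,"dy":0,"dz":0,"roll":0,"grip":0.036}
  ]
}}

```text
t: 10.1
tool_pos: [0.578, -0.1085, 0.0342]
eef_rot: [[-0.999, -0.048, -0.0], [-0.048, 0.999, 0.0], [0.0, 0.0, -1.0]]
force: [-1.9, -1.2, 0.3]
width: 0.036
gripper_force: 1.3
```

Run:
```python
from h import *
where()
```

```text
tray [ 37.4 -99.1] z 0.0342 F [-1.87 -1.23  0.34] t 10.1 w 0.03601260075308167
```

Emit:
{"op": "move_arm", "data": {
  "motion": [
    {"dx":-0.0015,"dy":0,"dz":0,"roll":0,"grip":0.036},
    {"dx":-0.003,"dy":0,"dz":0,"roll":0,"grip":0.036}
  ]
}}

```text
t: 10.3
tool_pos: [0.5789, -0.1086, 0.0338]
eef_rot: [[-0.999, -0.048, -0.004], [-0.048, 0.999, 0.0], [0.004, 0.0, -1.0]]
force: [-10.2, 0.5, 5.8]
width: 0.0364
gripper_force: 4.9
```

Run:
```python
from h import *
where()
```

```text
tray [ 38.3 -99.2] z 0.0338 F [-10.16   0.55   5.77] t 10.3 w 0.0363972145112377
```

Emit:
{"op": "move_arm", "data": {
  "motion": [
    {"dx":0.02,"dy":0,"dz":0,"roll":0,"grip":0.036},
    {"dx":0.05,"dy":0,"dz":0,"roll":0,"grip":0.0},
    {"dx":0.05,"dy":0.045,"dz":0,"roll":0,"grip":0.0},
    {"dx":0.05,"dy":0.09,"dz":0,"roll":0,"grip":0.0},
    {"dx":0.05,"dy":0.117,"dz":0,"roll":0,"grip":0.0},
    {"dx":0.04,"dy":0.117,"dz":0,"roll":0,"grip":0.0},
    {"dx":0.032,"dy":0.117,"dz":0,"roll":0,"grip":0.0},
    {"dx":0.026,"dy":0.117,"dz":0,"roll":0,"grip":0.0}
  ]
}}

```text
t: 11.1
tool_pos: [0.5512, 0.006, 0.0345]
eef_rot: [[-0.999, -0.047, 0.002], [-0.047, 0.999, -0.001], [-0.002, -0.001, -1.0]]
force: [0.4, -0.1, -0.1]
width: 0.0003
gripper_force: 0.0
```

Emit:
{"op": "move_arm", "data": {
  "motion": [
    {"dx":-0.004,"dy":0,"dz":0,"roll":0,"grip":0.0},
    {"dx":-0.008,"dy":0,"dz":0,"roll":0,"grip":0.0},
    {"dx":-0.011,"dy":0,"dz":0,"roll":0,"grip":0.0}
  ]
}}

```text
t: 11.4
tool_pos: [0.5566, 0.006, 0.034]
eef_rot: [[-0.999, -0.046, -0.008], [-0.046, 0.999, -0.001], [0.008, -0.0, -1.0]]
force: [-17.3, -1.2, 20.4]
width: 0.0003
gripper_force: 10.4
```

Run:
```python
from h import *
where()
```

```text
tray [21.4 16.4] z 0.034 F [-17.28  -1.19  20.39] t 11.4 w 0.000311614792702272
```

Emit:
{"op": "move_arm", "data": {
  "motion": [
    {"dx":0.02,"dy":0,"dz":0,"roll":0,"grip":0.0},
    {"dx":0.05,"dy":0.02,"dz":0,"roll":0,"grip":0.0},
    {"dx":0.055,"dy":0.065,"dz":0,"roll":0,"grip":0.0},
    {"dx":0.055,"dy":0.11,"dz":0,"roll":0,"grip":0.0},
    {"dx":0.055,"dy":0.15,"dz":0,"roll":0,"grip":0.0},
    {"dx":0.055,"dy":0.15,"dz":0,"roll":0,"grip":0.0}
  ]
}}

```text
t: 12.0
tool_pos: [0.4981, 0.1613, 0.0343]
eef_rot: [[-0.998, -0.056, 0.001], [-0.056, 0.998, 0.003], [-0.001, 0.003, -1.0]]
force: [0.4, -0.3, 1.4]
width: 0.0004
gripper_force: 0.0
```

Run:
```python
from h import *
where()
p,d=cap('top','t5.png');tubs(p,d,T);rims(p,d)
P=pts('top',d);np.save('t5d.npy',d)
p,d=cap('side','s5.png')
a=cv2.resize(cv2.imread('pics/s5.png')[215:285,290:380],None,fx=6,fy=4.2,interpolation=cv2.INTER_CUBIC)
b=cv2.resize(cv2.imread('pics/t5.png')[190:260,300:390],None,fx=6,fy=4.2,interpolation=cv2.INTER_CUBIC)
cv2.imwrite('pics/c5.png',np.vstack([a,b]))
```

```text
tray [-29.7 174.2] z 0.0343 F [ 0.35 -0.33  1.44] t 12.0 w 0.00040842126894723976
red     c=(0.6238,-0.1150) z=0.052 ang=2.8 size 66x70 N=656 side~67 tray=(83,-108) rel=0.1
green   c=(0.6108,0.0862) z=0.049 ang=2.8 size 69x70 N=689 side~69 tray=(79,94) rel=0.1
yellow  c=(0.6226,0.1481) z=0.049 ang=3.7 size 61x16 N=78 side~24 tray=(94,155) rel=1.0
blue    c=(0.6028,-0.0116) z=0.047 ang=12.6 size 70x70 N=668 side~69 tray=(67,-3) rel=9.9
orange  c=(0.5413,-0.1929) z=0.049 ang=2.5 size 263x36 N=619 side~95 tray=(-3,-182) rel=-0.2Traceback (most recent call last):
  File "<stdin>", line 3, in <module>
  File "h.py", line 57, in rims
    print('far rim',a,len(L),'left rim y',np.polyfit(Q[:,0]-.55,Q[:,1],1))
                                          ~~~~~~~~~~^^^^^^^^^^^^^^^^^^^^^
    raise TypeError("expected non-empty vector for x")
TypeError: expected non-empty vector for x
```

Run:
```python
from h import *
p,d=cap('side','s5.png')
a=cv2.resize(cv2.imread('pics/s5.png')[215:285,290:380],None,fx=7,fy=4.2,interpolation=cv2.INTER_CUBIC)
b=cv2.resize(cv2.imread('pics/t5.png')[190:260,300:390],None,fx=7,fy=4.2,interpolation=cv2.INTER_CUBIC)
cv2.imwrite('pics/c5.png',np.vstack([a,b]))
```

```text
(no output)
```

View pics/c5.png

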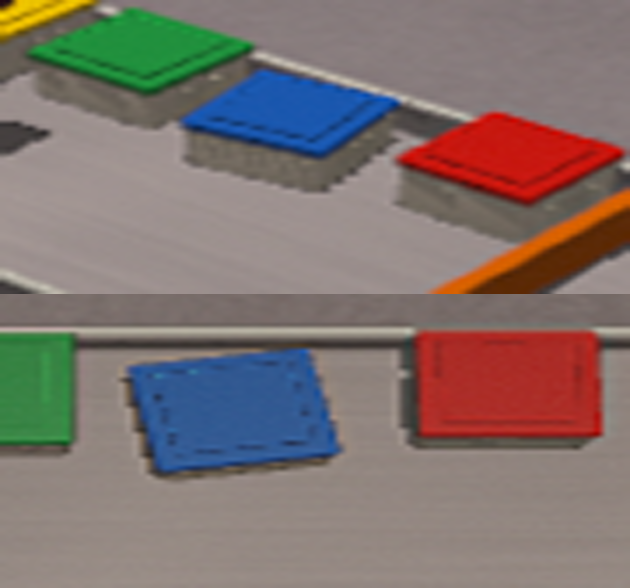

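Blue is unmoved at (67,−3), turned 10°. In the crop its near-left corner is at (155,475) and its far side is ~10 mm short of the rim; red and green are flush. Pushing that corner presses the tub down onto the floor (Fz +20 N), so it sticks. I'll square it by a light 3 N pinch from the sides instead.

Emit:
{"op": "move_arm", "data": {
  "motion": [
    {"dx":0,"dy":0,"dz":-0.04,"roll":0,"grip":0.0878},
    {"dx":0,"dy":0,"dz":-0.08,"roll":0,"grip":0.0878},
    {"dx":-0.02,"dy":-0.045,"dz":-0.08,"roll":0,"grip":0.0878},
    {"dx":-0.045,"dy":-0.088,"dz":-0.08,"roll":0,"grip":0.0878},
    {"dx":-0.07,"dy":-0.131,"dz":-0.08,"roll":0,"grip":0.0878},
    {"dx":-0.095,"dy":-0.172,"dz":-0.08,"roll":0,"grip":0.0878},
    {"dx":-0.095,"dy":-0.172,"dz":-0.08,"roll":0,"grip":0.0878}
  ]
}}

```text
t: 12.8
tool_pos: [0.6036, -0.0235, 0.1146]
eef_rot: [[-0.999, -0.035, 0.003], [-0.035, 0.999, -0.005], [-0.002, -0.005, -1.0]]
force: [-0.1, -0.6, -0.1]
width: 0.0529
gripper_force: 0.0
```

Run:
```python
from h import *
where();go(67,-5,.036)
```

```text
tray [ 66.9 -15.4] z 0.1146 F [-0.12 -0.57 -0.09] t 12.8 w 0.052941269908010985
shift [0.0002 0.0108 0.0786] roll -0.0125 world [ 0.603 -0.013  0.036] r 0.603
```

Emit:
{"op": "move_arm", "data": {
  "motion": [
    {"dx":0,"dy":0.0,"dz":0,"roll":0,"grip":0.0878},
    {"dx":0,"dy":0.0,"dz":0,"roll":0,"grip":0.0878},
    {"dx":0,"dy":0.0,"dz":0,"roll":0,"grip":0.0878}
  ]
}}

```text
t: 13.1
tool_pos: [0.6005, -0.0113, 0.114]
eef_rot: [[-0.999, -0.049, -0.001], [-0.049, 0.999, 0.001], [0.001, 0.001, -1.0]]
force: [0.0, 0.3, -0.4]
width: 0.077
gripper_force: 0.0
```

Run:
```python
from h import *
where();go(67,-4,.036)
```

```text
tray [64.5 -3.1] z 0.114 F [ 0.03  0.35 -0.42] t 13.1 w 0.07699108815060245
shift [-0.0026 -0.001   0.078 ] roll 0.0023 world [ 0.603 -0.012  0.036] r 0.603
```

Now descend slowly while the fingers open fully.

Emit:
{"op": "move_arm", "data": {
  "motion": [
    {"dx":-0.0025,"dy":-0.001,"dz":0.01,"roll":0.002,"grip":0.0878},
    {"dx":-0.0025,"dy":-0.001,"dz":0.02,"roll":0.002,"grip":0.0878},
    {"dx":-0.0025,"dy":-0.001,"dz":0.032,"roll":0.002,"grip":0.0878},
    {"dx":-0.0025,"dy":-0.001,"dz":0.044,"roll":0.002,"grip":0.0878}
  ]
}}

```text
t: 13.5
tool_pos: [0.6034, -0.0129, 0.0687]
eef_rot: [[-0.999, -0.047, -0.001], [-0.047, 0.999, -0.0], [0.001, 0.0, -1.0]]
force: [-0.3, -0.2, 0.1]
width: 0.0876
gripper_force: 0.0
```

Emit:
{"op": "move_arm", "data": {
  "motion": [
    {"dx":0,"dy":0,"dz":0.008,"roll":0,"grip":0.0878},
    {"dx":0,"dy":0,"dz":0.016,"roll":0,"grip":0.0878},
    {"dx":0,"dy":0,"dz":0.024,"roll":0,"grip":0.0878}
  ]
}}

```text
t: 13.8
tool_pos: [0.6039, -0.0132, 0.0454]
eef_rot: [[-0.999, -0.046, -0.0], [-0.046, 0.999, -0.0], [0.0, -0.0, -1.0]]
force: [0.7, 0.1, 0.1]
width: 0.088
gripper_force: 0.0
```

Run:
```python
from h import *
where()
```

```text
tray [67.7 -5.1] z 0.0454 F [0.67 0.13 0.12] t 13.8 w 0.08802586768324376
```

No contact on the way down. Descend 9 mm more and close at 3 N.

Emit:
{"op": "move_arm", "data": {
  "motion": [
    {"dx":0,"dy":0,"dz":0.006,"roll":0,"grip":0.0878},
    {"dx":0,"dy":0,"dz":0.01,"roll":0,"grip":0.0878},
    {"dx":0,"dy":0,"dz":0.01,"roll":0,"grip":0.08},
    {"dx":0,"dy":0,"dz":0.01,"roll":0,"grip":0.074},
    {"dx":0,"dy":0,"dz":0.01,"roll":0,"grip":0.07},
    {"dx":0,"dy":0,"dz":0.01,"roll":0,"grip":0.066}
  ],
  "squeeze": 3
}}

```text
t: 14.4
tool_pos: [0.6041, -0.0132, 0.0365]
eef_rot: [[-0.999, -0.046, 0.001], [-0.046, 0.999, 0.0], [-0.001, 0.0, -1.0]]
force: [-0.8, -0.4, -0.6]
width: 0.0669
gripper_force: 0.0
```

Run:
```python
from h import *
where();print(env.sense()['gripper_force'])
```

```text
tray [68.  -5.1] z 0.0365 F [-0.76 -0.41 -0.58] t 14.4 w 0.06690338571725885
0.0
```

Emit:
{"op": "move_arm", "data": {
  "motion": [
    {"dx":0,"dy":0,"dz":0,"roll":0,"grip":0.06},
    {"dx":0,"dy":0,"dz":0,"roll":0,"grip":0.06},
    {"dx":0,"dy":0,"dz":0,"roll":0,"grip":0.06}
  ],
  "squeeze": 3
}}

```text
t: 14.7
tool_pos: [0.6039, -0.0132, 0.0362]
eef_rot: [[-0.999, -0.046, 0.0], [-0.046, 0.999, 0.0], [-0.0, 0.0, -1.0]]
force: [-0.1, -0.5, 0.6]
width: 0.06
gripper_force: 0.0
```

Run:
```python
from h import *
where();print(env.sense()['gripper_force'])
p,d=cap('side','s6.png')
cv2.imwrite('pics/c6.png',cv2.resize(cv2.imread('pics/s6.png')[190:300,270:400],None,fx=5,fy=5,interpolation=cv2.INTER_CUBIC))
```

```text
tray [67.7 -5.1] z 0.0362 F [-0.13 -0.49  0.62] t 14.7 w 0.05996472300314289
0.0
```

View pics/c6.png

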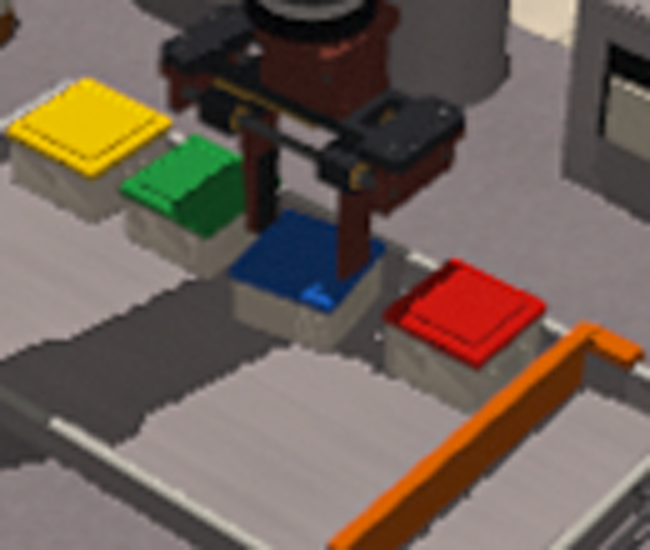

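Run:
```python
from h import *
def proj(n,w):
    c=CI[n];q=c['view']@np.r_[w,1];K=c['K'];return (K[0][2]+K[0][0]*q[0]/-q[2],K[1][2]+K[1][1]*-q[1]/-q[2])
s=env.sense();R=s['eef_rot'];
for sy in(-.0365,.0365):
    for zz in(.017,-.03):
        w=s['tool_pos']+R@np.array([0,sy,zz]);print(w.round(3),np.round(proj('side',w),1))
p,d=cap('side');P=pts('side',d)
for v in range(234,258,2):print(v,[tuple((P[v,u]*1000).round().astype(int)) for u in(336,339,342)],p[v,339])
```

```text
[ 0.606 -0.05   0.019] [340.3 251.9]
[ 0.606 -0.05   0.066] [340.7 239.7]
[0.602 0.023 0.019] [321.7 242.1]
[0.602 0.023 0.066] [321.7 230. ]
234 [(np.int64(655), np.int64(11), np.int64(27)), (np.int64(593), np.int64(-53), np.int64(96)), (np.int64(606), np.int64(-53), np.int64(89))] [49 24 21]
236 [(np.int64(629), np.int64(-11), np.int64(46)), (np.int64(591), np.int64(-55), np.int64(92)), (np.int64(607), np.int64(-53), np.int64(81))] [50 24 20]
238 [(np.int64(620), np.int64(-19), np.int64(48)), (np.int64(596), np.int64(-51), np.int64(79)), (np.int64(610), np.int64(-50), np.int64(70))] [49 24 20]
240 [(np.int64(613), np.int64(-25), np.int64(47)), (np.int64(595), np.int64(-52), np.int64(73)), (np.int64(607), np.int64(-54), np.int64(66))] [47 21 19]
242 [(np.int64(606), np.int64(-31), np.int64(47)), (np.int64(596), np.int64(-52), np.int64(64)), (np.int64(611), np.int64(-50), np.int64(54))] [49 24 18]
244 [(np.int64(595), np.int64(-41), np.int64(51)), (np.int64(595), np.int64(-53), np.int64(58)), (np.int64(614), np.int64(-48), np.int64(44))] [50 24 20]
246 [(np.int64(594), np.int64(-42),
[... 184 characters left out ...]
, np.int64(-51), np.int64(40)), (np.int64(620), np.int64(-44), np.int64(22))] [33 47 80]
250 [(np.int64(582), np.int64(-52), np.int64(42)), (np.int64(598), np.int64(-50), np.int64(31)), (np.int64(620), np.int64(-44), np.int64(14))] [91 87 79]
252 [(np.int64(580), np.int64(-54), np.int64(37)), (np.int64(601), np.int64(-49), np.int64(21)), (np.int64(620), np.int64(-44), np.int64(7))] [95 89 79]
254 [(np.int64(582), np.int64(-53), np.int64(28)), (np.int64(596), np.int64(-53), np.int64(19)), (np.int64(618), np.int64(-46), np.int64(1))] [97 91 81]
256 [(np.int64(584), np.int64(-51), np.int64(17)), (np.int64(603), np.int64(-47), np.int64(4)), (np.int64(611), np.int64(-52), np.int64(1))] [85 78 74]
```

Run:
```python
from h import *
def proj(n,w):
    c=CI[n];q=c['view']@np.r_[w,1];K=c['K'];return np.round((K[0][2]+K[0][0]*q[0]/-q[2],K[1][2]+K[1][1]*-q[1]/-q[2]),1)
for z in(.017,.034,.05):
    print(z,[proj('side',np.array([.4873,-.1186+o,z])) for o in(.025,-.025)], 's3',[proj('side',np.array([.5569,-.0105+o,z])) for o in(.025,-.025)])
print(proj('side',np.array([.602,-.05,.05])))
im=cv2.imread('pics/s6.png');print(env.sense()['joints'].round(1))
p,d=cap('side');P=pts('side',d)
q=(P[...,2]>.02)&(P[...,2]<.09)&(abs(P[...,0]-.604)<.02)&(abs(P[...,1]+.013)<.06)&(p[...,0].astype(int)>p[...,1]+12)&(p[...,0]<120)
print(P[q].min(0),P[q].max(0),np.percentile(P[q][:,2],[1,5,10]))
```

```text
0.017 [array([324.5, 279. ]), array([337.8, 287.5])] s3 [array([313.7, 250.8]), array([325.9, 258.1])]
0.034 [array([324.5, 274.6]), array([337.9, 283. ])] s3 [array([313.6, 246.5]), array([325.9, 253.7])]
0.05 [array([324.5, 270.3]), array([338. , 278.7])] s3 [array([313.6, 242.3]), array([326. , 249.5])]
[339.9 244.5]
[-14.4  33.1  13.  107.3 -10.9  40.8  97.5]
[ 0.58690244 -0.05536287  0.05192266] [0.6180268  0.02261312 0.0899463 ] [0.0524448  0.05553233 0.05824392]
```

Depth shows the visible fingertips at z≈0.052, not 0.019. The fingers really end about 30 mm higher than reckoned, just above the low blue lid (0.048), and this explains the sticking. I open up and go lower by feel.

Emit:
{"op": "move_arm", "data": {
  "motion": [
    {"dx":0,"dy":0.001,"dz":0,"roll":0,"grip":0.0878},
    {"dx":0,"dy":0.001,"dz":0,"roll":0,"grip":0.0878},
    {"dx":0,"dy":0.001,"dz":0,"roll":0,"grip":0.0878},
    {"dx":0,"dy":0.001,"dz":0.0,"roll":0,"grip":0.0878},
    {"dx":0,"dy":0.001,"dz":0.003,"roll":0,"grip":0.0878},
    {"dx":0,"dy":0.001,"dz":0.006,"roll":0,"grip":0.0878}
  ]
}}

```text
t: 15.45
tool_pos: [0.6038, -0.0122, 0.03]
eef_rot: [[-0.999, -0.046, 0.0], [-0.046, 0.999, 0.0], [-0.0, 0.0, -1.0]]
force: [0.4, -0.3, 0.5]
width: 0.0873
gripper_force: 0.0
```

Emit:
{"op": "move_arm", "data": {
  "motion": [
    {"dx":0,"dy":0,"dz":0.003,"roll":0,"grip":0.0878},
    {"dx":0,"dy":0,"dz":0.006,"roll":0,"grip":0.0878},
    {"dx":0,"dy":0,"dz":0.009,"roll":0,"grip":0.0878}
  ]
}}

```text
t: 15.75
tool_pos: [0.6037, -0.0122, 0.0208]
eef_rot: [[-0.999, -0.046, -0.0], [-0.046, 0.999, 0.0], [0.0, 0.0, -1.0]]
force: [0.6, -0.5, -0.1]
width: 0.0882
gripper_force: 0.0
```

Run:
```python
from h import *
where()
p,d=cap('side');P=pts('side',d)
q=(P[...,2]>.005)&(P[...,2]<.09)&(abs(P[...,0]-.604)<.03)&(abs(P[...,1]+.06)<.02)&(p[...,0].astype(int)>p[...,1]+12)&(p[...,0]<120)
print(q.sum(),P[q].min(0),P[q].max(0),np.percentile(P[q][:,2],[1,5,10]))
```

```text
tray [67.6 -4.1] z 0.0208 F [ 0.56 -0.49 -0.12] t 15.75 w 0.08818477689144201
81 [ 0.58891685 -0.07048215  0.03652816] [ 0.61695077 -0.05837296  0.08914531] [0.03657549 0.03904328 0.04002316]
```

Emit:
{"op": "move_arm", "data": {
  "motion": [
    {"dx":0,"dy":0,"dz":0.005,"roll":0,"grip":0.0878},
    {"dx":0,"dy":0,"dz":0.01,"roll":0,"grip":0.0878},
    {"dx":0,"dy":0,"dz":0.014,"roll":0,"grip":0.0878},
    {"dx":0,"dy":0,"dz":0.014,"roll":0,"grip":0.082},
    {"dx":0,"dy":0,"dz":0.014,"roll":0,"grip":0.076},
    {"dx":0,"dy":0,"dz":0.014,"roll":0,"grip":0.072},
    {"dx":0,"dy":0,"dz":0.014,"roll":0,"grip":0.066},
    {"dx":0,"dy":0,"dz":0.014,"roll":0,"grip":0.06}
  ],
  "squeeze": 3
}}

```text
t: 16.6
tool_pos: [0.6037, -0.0122, 0.0072]
eef_rot: [[-0.999, -0.046, -0.0], [-0.046, 0.999, 0.0], [0.0, 0.0, -1.0]]
force: [-0.2, 0.8, -1.1]
width: 0.075
gripper_force: 2.8
```

Run:
```python
from h import *
where();print(env.sense()['gripper_force'])
```

```text
tray [67.6 -4.1] z 0.0072 F [-0.23  0.76 -1.07] t 16.6 w 0.07495817846582911
2.820398546755314
```

Emit:
{"op": "move_arm", "data": {
  "motion": [
    {"dx":0,"dy":0,"dz":0,"roll":0,"grip":0.06},
    {"dx":-0.003,"dy":0,"dz":0,"roll":-0.001,"grip":0.06},
    {"dx":-0.006,"dy":0,"dz":0,"roll":-0.001,"grip":0.06},
    {"dx":-0.009,"dy":0,"dz":0,"roll":-0.001,"grip":0.06},
    {"dx":-0.011,"dy":0,"dz":0,"roll":-0.001,"grip":0.06},
    {"dx":-0.012,"dy":0,"dz":0,"roll":-0.001,"grip":0.06}
  ],
  "squeeze": 4
}}

```text
t: 17.2
tool_pos: [0.6149, -0.0113, 0.0071]
eef_rot: [[-0.999, -0.047, -0.002], [-0.047, 0.999, 0.0], [0.002, 0.001, -1.0]]
force: [-4.6, 1.4, 4.1]
width: 0.0749
gripper_force: 4.0
```

Run:
```python
from h import *
where();print(env.sense()['gripper_force'])
```

```text
tray [78.8 -3.7] z 0.0071 F [-4.57  1.37  4.11] t 17.2 w 0.07485023404357646
4.031442421255633
```

Emit:
{"op": "move_arm", "data": {
  "motion": [
    {"dx":-0.001,"dy":0,"dz":0,"roll":0,"grip":0.06},
    {"dx":-0.002,"dy":0,"dz":0,"roll":0,"grip":0.06},
    {"dx":-0.003,"dy":0,"dz":0,"roll":0,"grip":0.06}
  ]
}}

```text
t: 17.5
tool_pos: [0.6188, -0.0109, 0.0071]
eef_rot: [[-0.999, -0.048, -0.0], [-0.048, 0.999, 0.001], [0.0, 0.001, -1.0]]
force: [-3.2, 2.2, 0.5]
width: 0.0731
gripper_force: 3.9
```

Run:
```python
from h import *
where();print(env.sense()['gripper_force'])
```

```text
tray [82.7 -3.5] z 0.0071 F [-3.22  2.16  0.48] t 17.5 w 0.07306228760027968
3.9278299757279456
```

Emit:
{"op": "move_arm", "data": {
  "motion": [
    {"dx":-0.001,"dy":0,"dz":0,"roll":0,"grip":0.06},
    {"dx":-0.002,"dy":0,"dz":0,"roll":0,"grip":0.06},
    {"dx":-0.003,"dy":0,"dz":0,"roll":0,"grip":0.06}
  ]
}}

```text
t: 17.8
tool_pos: [0.6218, -0.0112, 0.0071]
eef_rot: [[-0.999, -0.047, -0.0], [-0.047, 0.999, 0.0], [0.0, 0.0, -1.0]]
force: [-3.9, 2.4, 2.3]
width: 0.0722
gripper_force: 4.0
```

Run:
```python
from h import *
where();print(env.sense()['gripper_force'])
```

```text
tray [85.7 -3.9] z 0.0071 F [-3.92  2.45  2.26] t 17.8 w 0.07215975788546601
3.9674129091363852
```

Emit:
{"op": "move_arm", "data": {
  "motion": [
    {"dx":0,"dy":0,"dz":0,"roll":0,"grip":0.0878},
    {"dx":0,"dy":0,"dz":0,"roll":0,"grip":0.0878},
    {"dx":0,"dy":0,"dz":-0.003,"roll":0,"grip":0.0878},
    {"dx":0,"dy":0,"dz":-0.03,"roll":0,"grip":0.0878},
    {"dx":0,"dy":0,"dz":-0.06,"roll":0,"grip":0.036},
    {"dx":0.035,"dy":0,"dz":-0.06,"roll":0,"grip":0.036},
    {"dx":0.075,"dy":0,"dz":-0.055,"roll":0,"grip":0.036},
    {"dx":0.075,"dy":0,"dz":-0.03,"roll":0,"grip":0.036}
  ]
}}

```text
t: 18.6
tool_pos: [0.5438, -0.016, 0.039]
eef_rot: [[-0.999, -0.045, 0.001], [-0.045, 0.999, 0.0], [-0.001, 0.0, -1.0]]
force: [0.7, -0.1, -0.2]
width: 0.0593
gripper_force: 0.0
```

Emit:
{"op": "move_arm", "data": {
  "motion": [
    {"dx":0,"dy":0,"dz":0.02,"roll":0,"grip":0.036},
    {"dx":0,"dy":0,"dz":0.032,"roll":0,"grip":0.036},
    {"dx":-0.006,"dy":0,"dz":0.032,"roll":0,"grip":0.036},
    {"dx":-0.012,"dy":0,"dz":0.032,"roll":0,"grip":0.036},
    {"dx":-0.018,"dy":0,"dz":0.032,"roll":0,"grip":0.036},
    {"dx":-0.021,"dy":0,"dz":0.032,"roll":0,"grip":0.036}
  ]
}}

```text
t: 19.2
tool_pos: [0.5697, -0.0138, 0.006]
eef_rot: [[-0.999, -0.047, 0.002], [-0.047, 0.999, 0.0], [-0.002, -0.0, -1.0]]
force: [0.4, -0.2, -0.6]
width: 0.036
gripper_force: 0.0
```

Run:
```python
from h import *
where();print(env.sense()['gripper_force'])
```

```text
tray [33.5 -4.1] z 0.006 F [ 0.39 -0.22 -0.58] t 19.2 w 0.035952289689518795
0.0
```

No contact yet; advance finely.

Emit:
{"op": "move_arm", "data": {
  "motion": [
    {"dx":-0.001,"dy":0,"dz":0,"roll":0,"grip":0.036},
    {"dx":-0.0025,"dy":0,"dz":0,"roll":0,"grip":0.036},
    {"dx":-0.0035,"dy":0,"dz":0,"roll":0,"grip":0.036}
  ]
}}

```text
t: 19.5
tool_pos: [0.5703, -0.0137, 0.0051]
eef_rot: [[-0.999, -0.047, -0.002], [-0.047, 0.999, 0.0], [0.002, 0.0, -1.0]]
force: [-3.7, 0.3, 3.7]
width: 0.0359
gripper_force: 2.0
```

Emit:
{"op": "move_arm", "data": {
  "motion": [
    {"dx":-0.0007,"dy":0,"dz":0,"roll":0,"grip":0.036},
    {"dx":-0.0015,"dy":0,"dz":0,"roll":0,"grip":0.036}
  ]
}}

```text
t: 19.7
tool_pos: [0.5712, -0.0132, 0.0049]
eef_rot: [[-0.999, -0.048, -0.003], [-0.048, 0.999, 0.001], [0.003, 0.001, -1.0]]
force: [-5.8, 1.9, 4.3]
width: 0.0361
gripper_force: 3.0
```

Run:
```python
from h import *
where();print(env.sense()['gripper_force'])
```

```text
tray [35.1 -3.6] z 0.0049 F [-5.82  1.92  4.32] t 19.7 w 0.03608559169088963
2.970920205116272
```

Emit:
{"op": "move_arm", "data": {
  "motion": [
    {"dx":-0.001,"dy":0,"dz":0,"roll":0,"grip":0.036},
    {"dx":-0.0015,"dy":0,"dz":0,"roll":0,"grip":0.036}
  ]
}}

```text
t: 19.9
tool_pos: [0.572, -0.0128, 0.0047]
eef_rot: [[-0.999, -0.048, -0.004], [-0.048, 0.999, 0.001], [0.004, 0.001, -1.0]]
force: [-8.2, 1.7, 7.0]
width: 0.0362
gripper_force: 4.1
```

Run:
```python
from h import *
where();print(env.sense()['gripper_force'])
p,d=cap('side','s7.png')
cv2.imwrite('pics/c7.png',cv2.resize(cv2.imread('pics/s7.png')[200:290,250:400],None,fx=5,fy=5,interpolation=cv2.INTER_CUBIC))
```

```text
tray [35.9 -3.2] z 0.0047 F [-8.21  1.73  6.95] t 19.9 w 0.03615181035105436
4.113602936267853
```

View pics/c7.png

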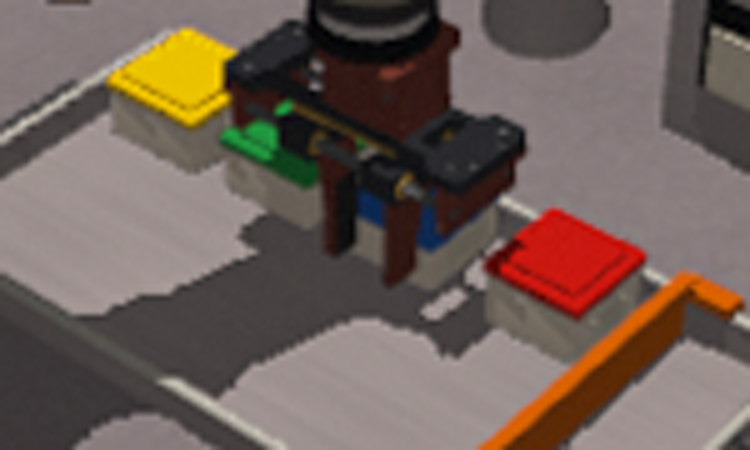

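Emit:
{"op": "move_arm", "data": {
  "motion": [
    {"dx":0.02,"dy":0,"dz":0,"roll":0,"grip":0.036},
    {"dx":0.06,"dy":0,"dz":0,"roll":0,"grip":0.036},
    {"dx":0.075,"dy":0.03,"dz":0,"roll":0,"grip":0.036},
    {"dx":0.08,"dy":0.065,"dz":0,"roll":0,"grip":0.036},
    {"dx":0.08,"dy":0.1,"dz":0,"roll":0,"grip":0.036}
  ]
}}

```text
t: 20.45
tool_pos: [0.4895, 0.0831, 0.0054]
eef_rot: [[-0.999, -0.045, 0.001], [-0.045, 0.999, 0.0], [-0.001, 0.0, -1.0]]
force: [0.4, 0.0, -0.1]
width: 0.0362
gripper_force: 0.0
```

Run:
```python
from h import *
where()
p,d=cap('top');tubs(p,d,T)
```

```text
tray [-42.   96.5] z 0.0054 F [ 0.4   0.   -0.13] t 20.45 w 0.03622855748613355
red     c=(0.6238,-0.1150) z=0.053 ang=2.8 size 66x70 N=657 side~67 tray=(83,-108) rel=0.1
green   c=(0.6354,0.0899) z=0.049 ang=2.8 size 25x70 N=213 side~40 tray=(104,96) rel=0.1
yellow  c=(0.6117,0.1876) z=0.051 ang=2.8 size 74x75 N=531 side~68 tray=(85,195) rel=0.1
blue    c=(0.6174,-0.0100) z=0.048 ang=2.8 size 66x70 N=652 side~67 tray=(81,-3) rel=0.1
orange  c=(0.5413,-0.1929) z=0.049 ang=2.5 size 263x35 N=618 side~95 tray=(-3,-182) rel=-0.2
```

Blue is now square and flush (rel 0.1°) and the tray is unmoved. Next, the divider from its right side with the fingers closed.

Emit:
{"op": "move_arm", "data": {
  "motion": [
    {"dx":0,"dy":0,"dz":-0.045,"roll":0,"grip":0.0},
    {"dx":0,"dy":-0.02,"dz":-0.075,"roll":0,"grip":0.0},
    {"dx":-0.01,"dy":-0.065,"dz":-0.075,"roll":0,"grip":0.0},
    {"dx":-0.018,"dy":-0.11,"dz":-0.075,"roll":0,"grip":0.0},
    {"dx":-0.026,"dy":-0.155,"dz":-0.075,"roll":0,"grip":0.0},
    {"dx":-0.034,"dy":-0.2,"dz":-0.075,"roll":0,"grip":0.0},
    {"dx":-0.042,"dy":-0.245,"dz":-0.075,"roll":0,"grip":0.0},
    {"dx":-0.042,"dy":-0.285,"dz":-0.075,"roll":0,"grip":0.0}
  ]
}}

```text
t: 21.3
tool_pos: [0.5467, -0.203, 0.0805]
eef_rot: [[-0.999, -0.047, 0.003], [-0.047, 0.999, -0.001], [-0.003, -0.001, -1.0]]
force: [0.8, 0.2, -0.5]
width: 0.0007
gripper_force: 0.0
```

Emit:
{"op": "move_arm", "data": {
  "motion": [
    {"dx":0,"dy":-0.026,"dz":0,"roll":0,"grip":0.0},
    {"dx":0,"dy":-0.026,"dz":0,"roll":0,"grip":0.0},
    {"dx":0,"dy":-0.026,"dz":0,"roll":0,"grip":0.0}
  ]
}}

```text
t: 21.6
tool_pos: [0.5465, -0.2266, 0.0801]
eef_rot: [[-0.999, -0.046, 0.001], [-0.046, 0.999, -0.0], [-0.001, -0.0, -1.0]]
force: [-0.1, 0.5, -0.2]
width: 0.0006
gripper_force: 0.0
```

Run:
```python
from h import *
where();go(0,-215,.011)
```

```text
tray [   0.3 -215.6] z 0.0801 F [-0.1   0.55 -0.18] t 21.6 w 0.0005562813199741758
shift [0.0004 0.0006 0.0691] roll -0.0014 world [ 0.546 -0.226  0.011] r 0.591
```

Emit:
{"op": "move_arm", "data": {
  "motion": [
    {"dx":0,"dy":0,"dz":0.035,"roll":0,"grip":0.0},
    {"dx":0,"dy":0,"dz":0.055,"roll":0,"grip":0.0},
    {"dx":0,"dy":0,"dz":0.069,"roll":0,"grip":0.0},
    {"dx":0,"dy":0.007,"dz":0.069,"roll":0,"grip":0.0},
    {"dx":0,"dy":0.014,"dz":0.069,"roll":0,"grip":0.0},
    {"dx":0,"dy":0.021,"dz":0.069,"roll":0,"grip":0.0},
    {"dx":0,"dy":0.028,"dz":0.069,"roll":0,"grip":0.0},
    {"dx":0,"dy":0.035,"dz":0.069,"roll":0,"grip":0.0}
  ]
}}

```text
t: 22.4
tool_pos: [0.5454, -0.1908, 0.012]
eef_rot: [[-0.999, -0.047, 0.002], [-0.047, 0.999, -0.001], [-0.002, -0.001, -1.0]]
force: [-0.5, -2.3, 1.8]
width: 0.0005
gripper_force: 0.9
```

Run:
```python
from h import *
where()
```

```text
tray [   0.9 -179.7] z 0.012 F [-0.48 -2.26  1.76] t 22.4 w 0.00046820423930821577
```

Emit:
{"op": "move_arm", "data": {
  "motion": [
    {"dx":0,"dy":0.006,"dz":0,"roll":0,"grip":0.0},
    {"dx":0,"dy":0.012,"dz":0,"roll":0,"grip":0.0},
    {"dx":0,"dy":0.017,"dz":0,"roll":0,"grip":0.0},
    {"dx":0,"dy":0.022,"dz":0,"roll":0,"grip":0.0},
    {"dx":0,"dy":0.027,"dz":0,"roll":0,"grip":0.0},
    {"dx":0,"dy":0.032,"dz":0,"roll":0,"grip":0.0},
    {"dx":0,"dy":0.037,"dz":0,"roll":0,"grip":0.0},
    {"dx":0,"dy":0.042,"dz":0,"roll":0,"grip":0.0}
  ]
}}

```text
t: 23.2
tool_pos: [0.5429, -0.1493, 0.0113]
eef_rot: [[-0.999, -0.047, 0.001], [-0.047, 0.999, -0.0], [-0.001, -0.0, -1.0]]
force: [1.2, -5.4, 1.8]
width: 0.0007
gripper_force: 2.4
```

Emit:
{"op": "move_arm", "data": {
  "motion": [
    {"dx":0,"dy":0.005,"dz":0,"roll":0,"grip":0.0},
    {"dx":0,"dy":0.01,"dz":0,"roll":0,"grip":0.0},
    {"dx":0,"dy":0.015,"dz":0,"roll":0,"grip":0.0},
    {"dx":0,"dy":0.02,"dz":0,"roll":0,"grip":0.0}
  ]
}}

```text
t: 23.6
tool_pos: [0.5419, -0.1294, 0.0113]
eef_rot: [[-0.999, -0.047, 0.001], [-0.047, 0.999, -0.001], [-0.0, -0.001, -1.0]]
force: [1.2, -5.6, 1.5]
width: 0.0006
gripper_force: 3.2
```

Run:
```python
from h import *
where()
p,d=cap('top');tubs(p,d,T)
```

```text
tray [   0.3 -118.2] z 0.0113 F [ 1.23 -5.64  1.54] t 23.6 w 0.0005723731405355017
red     c=(0.6254,-0.0728) z=0.053 ang=2.1 size 66x67 N=531 side~62 tray=(86,-66) rel=-0.6
green   c=(0.6108,0.0861) z=0.049 ang=2.8 size 69x70 N=688 side~69 tray=(79,94) rel=0.1
yellow  c=(0.6061,0.1793) z=0.051 ang=2.8 size 74x76 N=740 side~74 tray=(79,187) rel=0.1
blue    c=(0.6170,-0.0048) z=0.048 ang=2.8 size 66x69 N=651 side~67 tray=(81,3) rel=0.1
orange none
```

Emit:
{"op": "move_arm", "data": {
  "motion": [
    {"dx":0,"dy":0.004,"dz":0,"roll":0,"grip":0.0},
    {"dx":0,"dy":0.008,"dz":0,"roll":0,"grip":0.0},
    {"dx":0,"dy":0.012,"dz":0,"roll":0,"grip":0.0},
    {"dx":0,"dy":0.016,"dz":0,"roll":0,"grip":0.0}
  ]
}}

```text
t: 24.05
tool_pos: [0.5411, -0.1136, 0.0113]
eef_rot: [[-0.999, -0.047, 0.0], [-0.047, 0.999, -0.001], [-0.0, -0.001, -1.0]]
force: [2.3, -5.2, 2.7]
width: 0.0005
gripper_force: 3.2
```

Emit:
{"op": "move_arm", "data": {
  "motion": [
    {"dx":0,"dy":0.003,"dz":0,"roll":0,"grip":0.0},
    {"dx":0,"dy":0.006,"dz":0,"roll":0,"grip":0.0}
  ]
}}

```text
t: 24.25
tool_pos: [0.5409, -0.1082, 0.0113]
eef_rot: [[-0.999, -0.046, 0.001], [-0.046, 0.999, -0.001], [-0.001, -0.001, -1.0]]
force: [1.6, -8.6, 1.8]
width: 0.0005
gripper_force: 4.2
```

Run:
```python
from h import *
where()
p,d=cap('top');tubs(p,d,T);rims(p,d)
```

```text
tray [  0.3 -97. ] z 0.0113 F [ 1.56 -8.61  1.79] t 24.25 w 0.0005469039187885416
red     c=(0.6248,-0.0487) z=0.053 ang=2.3 size 66x64 N=479 side~59 tray=(87,-42) rel=-0.4
green   c=(0.6110,0.0870) z=0.049 ang=2.8 size 69x72 N=704 side~70 tray=(80,95) rel=0.1
yellow  c=(0.6060,0.1791) z=0.051 ang=2.8 size 74x76 N=737 side~74 tray=(79,187) rel=0.1
blue    c=(0.6160,0.0165) z=0.048 ang=2.8 size 66x69 N=651 side~67 tray=(81,24) rel=0.1
orange none
far rim [-0.05686842  0.66306629] 39 left rim y [0.05113681 0.24105793]
```

Emit:
{"op": "move_arm", "data": {
  "motion": [
    {"dx":0,"dy":0.003,"dz":0,"roll":0,"grip":0.0},
    {"dx":0,"dy":0.006,"dz":0,"roll":0,"grip":0.0},
    {"dx":0,"dy":0.009,"dz":0,"roll":0,"grip":0.0},
    {"dx":0,"dy":0.012,"dz":0,"roll":0,"grip":0.0}
  ]
}}

```text
t: 24.7
tool_pos: [0.5403, -0.0966, 0.0113]
eef_rot: [[-0.999, -0.046, 0.001], [-0.046, 0.999, -0.002], [-0.001, -0.002, -1.0]]
force: [2.7, -8.6, 1.4]
width: 0.0006
gripper_force: 4.2
```

Run:
```python
from h import *
where()
p,d=cap('top');tubs(p,d,T);rims(p,d)
```

```text
tray [  0.3 -85.4] z 0.0113 F [ 2.69 -8.59  1.41] t 24.7 w 0.0006219503131338251
red     c=(0.6247,-0.0352) z=0.054 ang=2.8 size 66x61 N=449 side~57 tray=(87,-28) rel=0.1
green   c=(0.6101,0.0997) z=0.049 ang=2.8 size 69x72 N=695 side~70 tray=(79,107) rel=0.1
yellow  c=(0.6062,0.1792) z=0.051 ang=2.8 size 74x76 N=735 side~74 tray=(79,187) rel=0.1
blue    c=(0.6156,0.0273) z=0.048 ang=2.8 size 66x67 N=647 side~66 tray=(81,35) rel=0.1
orange none
far rim [-0.05647211  0.66326008] 36 left rim y [0.053058  0.2414092]
```

Emit:
{"op": "move_arm", "data": {
  "motion": [
    {"dx":0,"dy":0.003,"dz":0,"roll":0,"grip":0.0},
    {"dx":0,"dy":0.005,"dz":0,"roll":0,"grip":0.0},
    {"dx":0,"dy":0.007,"dz":0,"roll":0,"grip":0.0},
    {"dx":0,"dy":0.009,"dz":0,"roll":0,"grip":0.0}
  ]
}}

```text
t: 25.15
tool_pos: [0.5399, -0.0886, 0.0113]
eef_rot: [[-0.999, -0.045, 0.001], [-0.045, 0.999, -0.003], [-0.001, -0.003, -1.0]]
force: [1.3, -10.4, 0.8]
width: 0.0005
gripper_force: 5.4
```

Run:
```python
from h import *
where()
p,d=cap('top');tubs(p,d,T);rims(p,d)
```

```text
tray [  0.3 -77.4] z 0.0113 F [  1.29 -10.38   0.8 ] t 25.15 w 0.0005489425032333202
red     c=(0.6243,-0.0261) z=0.053 ang=2.8 size 66x59 N=425 side~55 tray=(88,-19) rel=0.1
green   c=(0.6100,0.1079) z=0.049 ang=2.8 size 69x73 N=704 side~70 tray=(80,116) rel=0.1
yellow  c=(0.6052,0.1834) z=0.051 ang=2.8 size 74x77 N=713 side~74 tray=(78,191) rel=0.1
blue    c=(0.6152,0.0353) z=0.048 ang=2.8 size 66x67 N=647 side~66 tray=(81,43) rel=0.1
orange none
far rim [-0.05527831  0.66302816] 36 left rim y [0.05260355 0.24171661]
```

Emit:
{"op": "move_arm", "data": {
  "motion": [
    {"dx":0,"dy":0.002,"dz":0,"roll":0,"grip":0.0},
    {"dx":0,"dy":0.004,"dz":0,"roll":0,"grip":0.0},
    {"dx":0,"dy":0.006,"dz":0,"roll":0,"grip":0.0}
  ]
}}

```text
t: 25.5
tool_pos: [0.5396, -0.0827, 0.0113]
eef_rot: [[-0.999, -0.045, 0.001], [-0.045, 0.999, -0.003], [-0.001, -0.003, -1.0]]
force: [3.0, -12.5, -0.1]
width: 0.0002
gripper_force: 5.4
```

Run:
```python
from h import *
where()
p,d=cap('top');tubs(p,d,T);rims(p,d)
```

```text
tray [  0.3 -71.5] z 0.0113 F [  3.01 -12.45  -0.13] t 25.5 w 0.000163402674320403
red     c=(0.6237,-0.0187) z=0.053 ang=2.5 size 66x56 N=418 side~55 tray=(87,-12) rel=-0.2
green   c=(0.6097,0.1134) z=0.049 ang=2.8 size 69x70 N=702 side~69 tray=(79,121) rel=0.1
yellow  c=(0.6049,0.1894) z=0.051 ang=2.8 size 74x78 N=726 side~75 tray=(78,197) rel=0.1
blue    c=(0.6148,0.0415) z=0.048 ang=2.8 size 66x70 N=659 side~67 tray=(81,49) rel=0.1
orange none
far rim [-0.05512344  0.66326835] 35 left rim y [0.05472956 0.24127339]
```

Emit:
{"op": "move_arm", "data": {
  "motion": [
    {"dx":0,"dy":0.001,"dz":0,"roll":0,"grip":0.0},
    {"dx":0,"dy":0.002,"dz":0,"roll":0,"grip":0.0},
    {"dx":0,"dy":0.003,"dz":0,"roll":0,"grip":0.0}
  ]
}}

```text
t: 25.85
tool_pos: [0.5395, -0.0797, 0.0113]
eef_rot: [[-0.999, -0.045, 0.001], [-0.045, 0.999, -0.003], [-0.001, -0.003, -1.0]]
force: [3.0, -10.6, 1.1]
width: 0.0006
gripper_force: 5.4
```

Run:
```python
from h import *
where()
p,d=cap('top');tubs(p,d,T);rims(p,d)
```

```text
tray [  0.3 -68.5] z 0.0113 F [  3.01 -10.64   1.08] t 25.85 w 0.0005637671803843065
red     c=(0.6235,-0.0154) z=0.053 ang=2.5 size 66x53 N=407 side~54 tray=(87,-8) rel=-0.2
green   c=(0.6095,0.1161) z=0.049 ang=2.8 size 69x70 N=702 side~69 tray=(79,124) rel=0.1
yellow  c=(0.6053,0.1927) z=0.051 ang=2.8 size 74x78 N=734 side~75 tray=(79,200) rel=0.1
blue    c=(0.6150,0.0448) z=0.048 ang=2.8 size 66x70 N=669 side~68 tray=(82,52) rel=0.1
orange none
far rim [-0.05320373  0.6631153 ] 33 left rim y [0.04849675 0.24099536]
```

Steady ~10.6 N sliding, and the tray is still. Continue at 1 mm per row.

Emit:
{"op": "move_arm", "data": {
  "motion": [
    {"dx":0,"dy":0.001,"dz":0,"roll":0,"grip":0.0},
    {"dx":0,"dy":0.002,"dz":0,"roll":0,"grip":0.0},
    {"dx":0,"dy":0.003,"dz":0,"roll":0,"grip":0.0}
  ]
}}

```text
t: 26.2
tool_pos: [0.5393, -0.0767, 0.0113]
eef_rot: [[-0.999, -0.045, 0.001], [-0.045, 0.999, -0.003], [-0.001, -0.003, -1.0]]
force: [2.4, -9.8, 0.9]
width: 0.0003
gripper_force: 5.4
```

Run:
```python
from h import *
where()
p,d=cap('top');tubs(p,d,T);rims(p,d)
```

```text
tray [  0.3 -65.5] z 0.0113 F [ 2.4  -9.85  0.89] t 26.2 w 0.0002531732914106292
red     c=(0.6235,-0.0121) z=0.054 ang=2.6 size 66x53 N=395 side~53 tray=(87,-5) rel=-0.1
green   c=(0.6095,0.1188) z=0.049 ang=2.8 size 69x70 N=701 side~69 tray=(80,126) rel=0.1
yellow  c=(0.6053,0.1948) z=0.051 ang=2.8 size 74x78 N=727 side~75 tray=(79,203) rel=0.1
blue    c=(0.6147,0.0478) z=0.048 ang=2.8 size 66x70 N=661 side~68 tray=(81,55) rel=0.1
orange none
far rim [-0.05452718  0.66329801] 34 left rim y [0.05071022 0.24163709]
```

Emit:
{"op": "move_arm", "data": {
  "motion": [
    {"dx":0,"dy":0.0005,"dz":0,"roll":0,"grip":0.0},
    {"dx":0,"dy":0.001,"dz":0,"roll":0,"grip":0.0}
  ]
}}

```text
t: 26.45
tool_pos: [0.5393, -0.0758, 0.0113]
eef_rot: [[-0.999, -0.045, 0.001], [-0.045, 0.999, -0.003], [-0.001, -0.003, -1.0]]
force: [2.9, -10.5, 1.0]
width: 0.0004
gripper_force: 5.4
```

Emit:
{"op": "move_arm", "data": {
  "motion": [
    {"dx":0,"dy":0.0005,"dz":0,"roll":0,"grip":0.0},
    {"dx":0,"dy":0.001,"dz":0,"roll":0,"grip":0.0}
  ]
}}

```text
t: 26.65
tool_pos: [0.5393, -0.0749, 0.0113]
eef_rot: [[-0.999, -0.045, 0.001], [-0.045, 0.999, -0.003], [-0.001, -0.003, -1.0]]
force: [3.0, -11.7, 0.8]
width: 0.0
gripper_force: 6.2
```

Run:
```python
from h import *
where()
p,d=cap('top');tubs(p,d,T);rims(p,d)
```

```text
tray [  0.3 -63.6] z 0.0113 F [  3.   -11.74   0.84] t 26.65 w 3.309063897087545e-05
red     c=(0.6235,-0.0095) z=0.053 ang=2.6 size 66x53 N=396 side~53 tray=(87,-2) rel=-0.1
green   c=(0.6092,0.1214) z=0.049 ang=2.8 size 69x70 N=702 side~69 tray=(79,129) rel=0.1
yellow  c=(0.6048,0.1970) z=0.051 ang=2.8 size 74x78 N=735 side~75 tray=(79,205) rel=0.1
blue    c=(0.6146,0.0490) z=0.048 ang=2.8 size 66x69 N=649 side~67 tray=(81,57) rel=0.1
orange none
far rim [-0.05189468  0.66287907] 33 left rim y [0.06570872 0.24203203]
```

Emit:
{"op": "move_arm", "data": {
  "motion": [
    {"dx":0,"dy":0.0005,"dz":0,"roll":0,"grip":0.0},
    {"dx":0,"dy":0.0005,"dz":0,"roll":0,"grip":0.0}
  ]
}}

```text
t: 26.9
tool_pos: [0.5392, -0.0748, 0.0113]
eef_rot: [[-0.999, -0.045, 0.001], [-0.045, 0.999, -0.003], [-0.001, -0.003, -1.0]]
force: [2.9, -11.5, 0.9]
width: 0.0004
gripper_force: 6.0
```

Run:
```python
from h import *
where()
```

```text
tray [  0.2 -63.6] z 0.0113 F [  2.9  -11.45   0.9 ] t 26.9 w 0.00044185832118476883
```

Emit:
{"op": "move_arm", "data": {
  "motion": [
    {"dx":0,"dy":0.0005,"dz":0,"roll":0,"grip":0.0},
    {"dx":0,"dy":0.0005,"dz":0,"roll":0,"grip":0.0}
  ]
}}

```text
t: 27.1
tool_pos: [0.5393, -0.0748, 0.0113]
eef_rot: [[-0.999, -0.044, 0.001], [-0.044, 0.999, -0.004], [-0.001, -0.004, -1.0]]
force: [3.2, -13.1, 0.9]
width: 0.0003
gripper_force: 6.6
```

Run:
```python
from h import *
where()
```

```text
tray [  0.3 -63.6] z 0.0113 F [  3.2  -13.07   0.91] t 27.1 w 0.0003232544816024928
```

The position no longer changes while the force rises to 13 N, so the row is tight. Retreat and check.

Emit:
{"op": "move_arm", "data": {
  "motion": [
    {"dx":0,"dy":-0.002,"dz":0,"roll":0,"grip":0.0},
    {"dx":0,"dy":-0.015,"dz":0,"roll":0,"grip":0.0},
    {"dx":0,"dy":-0.04,"dz":0,"roll":0,"grip":0.0},
    {"dx":0,"dy":-0.05,"dz":-0.045,"roll":0,"grip":0.0},
    {"dx":0,"dy":-0.06,"dz":-0.09,"roll":0,"grip":0.0},
    {"dx":0,"dy":-0.1,"dz":-0.12,"roll":0,"grip":0.0},
    {"dx":0,"dy":-0.145,"dz":-0.12,"roll":0,"grip":0.0},
    {"dx":0,"dy":-0.18,"dz":-0.12,"roll":0,"grip":0.0}
  ]
}}

```text
t: 27.9
tool_pos: [0.5473, -0.2523, 0.1321]
eef_rot: [[-0.999, -0.048, 0.001], [-0.048, 0.999, 0.001], [-0.001, 0.001, -1.0]]
force: [0.2, 0.7, 0.5]
width: 0.0007
gripper_force: 0.0
```

Run:
```python
from h import *
where()
p,d=cap('top','t8.png');R=tubs(p,d,T);rims(p,d)
cv2.imwrite('pics/c8.png',cv2.resize(cv2.imread('pics/t8.png')[190:300,228:438],None,fx=3.8,fy=3.8,interpolation=cv2.INTER_CUBIC))
```

```text
tray [-1.000e-01 -2.412e+02] z 0.1321 F [0.21 0.73 0.53] t 27.9 w 0.0007279725383724644
red     c=(0.6192,-0.0205) z=0.053 ang=2.8 size 66x67 N=650 side~66 tray=(83,-13) rel=0.1
green   c=(0.6092,0.1214) z=0.049 ang=2.8 size 69x70 N=702 side~69 tray=(79,129) rel=0.1
yellow  c=(0.6052,0.1970) z=0.051 ang=2.8 size 74x78 N=745 side~75 tray=(79,205) rel=0.1
blue    c=(0.6143,0.0487) z=0.048 ang=2.8 size 66x69 N=655 side~67 tray=(81,56) rel=0.1
orange  c=(0.5383,-0.1590) z=0.050 ang=2.0 size 263x199 N=529 side~174 tray=(-5,-148) rel=-0.7
far rim [-0.0450194   0.66220193] 40 left rim y [0.06314889 0.24188944]
```

View pics/c8.png

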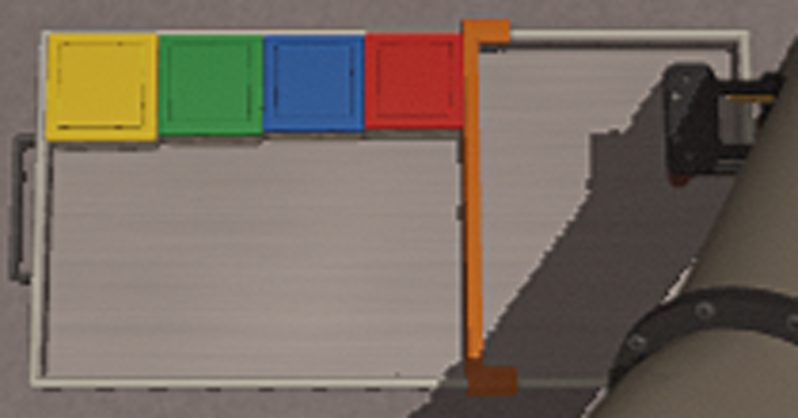

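The final crop shows all four tubs square at the far rim, closed up against the left end, with the divider snug at x≈472. The tray's near-left corner is still at its original pixel (≈236.5, 291).

```bash
python3 -c "
from cell import env
print(env.finish_job())"
```

```text
the job is handed in; nothing more can be done
None
```

The job is handed in: the last picture shows the four tubs square and flush along the far rim, closed up against the left end with the divider tight behind them. The tray's near-left corner is at the same pixel as at the start, and the run took about 28 s. On the way, two pushes on the blue tub reached 15–17 N because the fingertips sit about 30 mm higher than I had assumed; no tray movement showed in the pictures after them.

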